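Nip up the work-head clamp nut with the adjustable wrench

TASK

Set the adjustable wrench flat over the hexagon clamp nut on the green grinder base, roll its worm with light fingertip pressure until the jaws just fit the nut, and only then turn the nut clockwise (seen from above) with the wrench until it seats and is nipped up tight, with about 8 N on the end of the handle, without forcing it any further. Leave the wrench lying flat on the nut with its jaws still snug, and do not disturb the other things on the bench.

Things in the scene. Friction and masses are not known exactly. Their poses are not given: they have to be found in the camera images.
- wrench: adjustable wrench, steel, 250 mm long, about 0.47 kg, lying flat; origin on its flat underside below wrench_mouth. x points out of the open mouth, z up, y from fixed to sliding jaw. Fixed jaw face: plane y = -12 mm; bottom of the mouth: x = -14.5 mm; jaw tips (rounded) end at x = +16 mm; head 14 mm thick. The handle runs from the origin along (-0.966, 0.259), 165 degrees from +x
- wrench_mouth (a point): on the wrench, 7 mm above its underside: where the centre of a 24 mm nut is when the nut touches the fixed jaw and the bottom of the mouth. Axes as wrench
- wrench_grip (a point): middle of the wrench's handle near its balance point, 95 mm from wrench_mouth, 6 mm above the underside. Axes as wrench. The handle is 24 mm wide, 12 mm thick and runs from 48 to 219 mm from wrench_mouth
- wrench_tail (a point): point on the wrench's handle 170 mm from wrench_mouth, 6 mm above the underside, a good place to push from the side. Axes as wrench
- worm_top (a point): top of the knurled worm as the wrench lies flat: 18.5 mm above its underside, 4.5 mm proud of the head, at x = -40, y = +6 mm of wrench, axes as there. The worm is 17 mm across, 16 mm long, its axis along y. The nut and stud are lower than this point
- worm: the worm, origin on its axis at mid-length. A fingertip pressed on its top with 8 to 12 N and slid along the wrench's +x (towards the mouth) rolls it and closes the jaws, the other way opens them: 0.5 mm of jaw travel per 14 mm of rubbing (3 N of rub; less press slips). It stays where it is left; once the jaws are up against the nut it stops and the finger slips. Over 25 N on it bends its pin
- jaw (a joint): width between the jaw faces of the wrench, m (0.016 to 0.033); only the sliding jaw moves, along the wrench's y. The wrench starts 1.7 to 3.1 mm wider than the nut; pushed much harder than the nut needs, the jaws spread and slip off
- nut_mid (a point): hexagonal clamp nut, 24 mm across flats, 27.7 across corners, 13 mm high; its centre half-way up. z up, x through a corner (flats face +-y and every 60 degrees). It sits on the green cast base, whose flat top is 20 mm above the bench; a stud end stands up through it to 17 mm above the casting
- nut_corner (a point): one corner of the same nut, half-way up, 13.9 mm from its centre
- nut (a joint): angle of the nut on its stud, rad, growing clockwise seen from above (tightening); at 0 it seats and stops. It starts 0.38 to 0.72 short of that and drags with about 0.35 N m (2 to 3 N at wrench_tail) while it runs. Nipped up tight is 1 to 2 N m, 6 to 12 N at wrench_tail, held a moment; over 2.4 N m is over-tightened
- stud (a joint): twist of the nut's stud in its casting, rad, clockwise seen from above: 0.01 per N m of torque on the nut (0 when unloaded, too fine to read well from the noisy value)
- grinder_base: green cast base of the grinder's work head, fixed to the bench, origin on the bench under the nut. Flat, 20 mm high, x from -120 to +130 mm, y from -125 to +240 mm; the handle may hang over its edge. The swivel head with bracket, steel bar and graduated ring stands on it from y = +125 mm on, up to 150 mm high; the rest is clear
- spanner: bystander: a flat open-ended spanner, 190 mm long, lying on the bench; origin at its underside's centre; to be left alone
- cup_wheel: bystander: a white cup grinding wheel, 100 mm across, 40 mm high; origin at its underside's centre; to be left alone
- grease_jar: bystander: a yellow jar, 60 mm across, 65 mm high; origin at its underside's centre; to be left alone
- oil_tin: bystander: a red tin, 56 mm across, 80 mm high; origin at its underside's centre; to be left alone
- bench_brush: bystander: a bench brush with wooden handle, 220 mm long; origin at its underside's centre; to be left alone
- collet: bystander: a steel collet standing on its small end, 32 mm across, 42 mm high; origin at its underside's centre; to be left alone
- insert_box: bystander: a small cardboard box, 60 x 90 x 30 mm; origin at its underside's centre; to be left alone
Things that resemble listed ones, but are neither listed nor needed, are in the scene too. What is meant by the wrench is not turquoise, and is the larger of those in its own colour.

How it is judged:
By the outcome, as a careful person would: the job done as asked, in the order asked, and still so for the second after the job is handed in, with the robot touching nothing.
It also fails if it takes over 72 s, if anything falls off the work surface, if the arm or the gripper's body presses on something with over 40 N, if the wrist force passes 120 N, or if a joint passes its speed limit or range.

ROBOT

A 6-joint arm with a two-finger parallel gripper is mounted at the origin on the work surface. World frame = base frame: x ahead of the robot, y to its left, z up, the work surface at z = 0. Lengths are in m, angles in rad, forces in N, time in s.
With the tool pointing down it reaches from about 0.375 to 0.9 m from the base axis. Payload 3.1 kg.
Tool frame: the origin (TCP) lies midway between the tips of the shut fingers; the grasp point (between the pads) lies 19 mm behind it; z points along the fingers, y is the direction in which the jaws open and shut (so a half turn about z gives the same grasp; the last joint's range is limited). The gripper opens to 87 mm and grips with 3 to 60 N. Pads are 19 mm wide; open, the fingers measure 117 mm over their backs; the gripper's body (75 mm by 190 mm) begins 51 mm behind the grasp point.
Start: joints at [0.943, 0.527, 1.433, -0, 1.181, -0.178], TCP at [0.272, 0.563, 0.223] pointing down, gripper open.
Joint ranges: [-3.08, 3.08], [-0.75, 2.2], [0.22, 2.44], [-1.43, 4.57], [0, 2.65], [-2.85, 2.85]. Speed limits (rad/s): [2.79, 2.79, 3.14, 3.14, 3.14, 3.14].

INTERFACE

Orientations are given as a unit quaternion [x, y, z, w].
In Python, from rig import robot gives the robot as it stands.
- The arm moves only by the tool move_arm, never from a script. Its argument "rows" is one flat list of numbers, 7 for each row, row after row: the shift along the world's x, y, z in mm, then the turn, a rotation vector about the world's x, y, z in rad, then the closure, from 0 (fully open) to 1 (shut). A call has 1 to 12 rows; each row shifts and turns the commanded pose from where the row before left it; what a row does not reach is not made up. A row lasts 1/10 s, in which the tool goes at most 50 mm and 8.59 degrees, less where a joint would pass 70% of its speed; a pose out of reach is approached as far as the arm can. A call with a gripper value outside its range is refused whole. The fingers move at their own pace and stop on an object; "grip_force" is the grip in N (left out, the last holds). Time passes only in rows, so rows that do not move let the fingers close. It gives the time, the measured TCP pose, the force and the opening at its end, in the units of the state.
- robot.get_obs(): the state, without advancing time (a new reading comes with each control period).
- robot.camera(name): name is "side" or "top" or "wrist"; returns a dict with "color" (480x640x3 uint8, red, green, blue), "z_map" (480x640 float32, m along the optical axis (not along the pixel's ray), 0 where there is no reading), "camera_matrix" (3x3 intrinsics, pixels), "R" (3x3) and "t" (3): a world point X has camera coordinates R X + t; the wrist camera has in their place "tool_from_camera" (4x4, takes a point from camera to tool coordinates, whose origin is the TCP and whose axes are the flange's). Camera axes: x right, y down, z forward; pixel columns grow to the right and rows downward; lengths in m; the calibration is good to about 2 mm. A picture is of the moment at which its call begins: read the wrist's pose just before it.
- robot.hand_in(): hands the job in, once; it reports no verdict.
Trained networks look in the newest picture that a camera, given by its name, has taken for a name from the list of things; names that differ only in an ending like _2 or _b are one class to them, and where a whole thing is asked for, a point or a joint stands for the part that bears it (a point fixed in the world has none). Each returns a list of dicts, best first, with "conf" (0 to 1); they miss things now and then, are a little off and sometimes report something else, mostly with a low value. They report only what shows in the picture. A call takes as long as a camera call. They do not tell look-alikes from the thing itself.
- robot.search_frame(camera, thing): "at" ([column, row] in pixels, amid what is visible of it).
- robot.spot_point(camera, thing): "at" ([column, row] in pixels: a listed point, or the origin of a listed thing).
The state is a dict: "time": time; "q": joint angles; "joint_velocities": joint speeds; "joint_torque": joint torques, N m; "position": TCP position; "tool_rot": TCP orientation; "ft_force": force on the tool from outside, world axes, zero at the start; "moment": the same for the moment, N m; "grip_width": finger opening in m.
Only numpy, scipy, OpenCV 4.12 (cv2) and the standard library are available. Lean on these libraries where they do the work, as an engineer would, in place of code of your own. Each camera call takes 0.05 s, during which the arm holds its last target.

## Working session

There is one attempt and no reset: what is moved stays moved. The work goes in short steps, Python scripts to look and compute and a tool call to move; the robot and the scene stay as the last step left them, time stands still between calls to the robot, and variables do not carry over. Pictures are saved under pics/ and viewed, and the job is handed in when it is done.

Besides the shell and the picture viewer there is one more tool, called after ">>>" by a JSON object that holds its "fn" and its "kwargs". move_arm: Moves the arm, as the interface text tells. Its arguments: {"type":"object","properties":{"rows":{"type":"array","items":{"type":"number"}},"grip_force":{"type":"number"}},"required":["rows"]}

```bash
ls; mkdir -p pics; cat > h.py <<'E'
import numpy as np, cv2
from rig import robot
def cam(n,save=None):
    o=robot.get_obs(); c=robot.camera(n)
    if n=='wrist':
        from scipy.spatial.transform import Rotation as Ro
        T=np.eye(4);T[:3,:3]=Ro.from_quat(o['tool_rot']).as_matrix();T[:3,3]=o['position']
        W=T@np.array(c['tool_from_camera']); c['W']=W
    else:
        W=np.eye(4);R=np.array(c['R']);W[:3,:3]=R.T;W[:3,3]=-R.T@np.array(c['t']).ravel();c['W']=W
    if save: cv2.imwrite('pics/'+save,cv2.cvtColor(c['color'],cv2.COLOR_RGB2BGR))
    return c
def ray(c,uv,z):
    K=np.array(c['camera_matrix']);d=np.linalg.inv(K)@[uv[0],uv[1],1]
    d=c['W'][:3,:3]@d;o=c['W'][:3,3];s=(z-o[2])/d[2];return o+s*d
def dep(c,uv):
    u,v=int(round(uv[0])),int(round(uv[1]));p=c['z_map'][max(0,v-1):v+2,max(0,u-1):u+2];p=p[p>0]
    if len(p)==0:return None
    K=np.array(c['camera_matrix']);x=np.linalg.inv(K)@[uv[0],uv[1],1]*np.median(p)
    return c['W'][:3,:3]@x+c['W'][:3,3]
def proj(c,X):
    K=np.array(c['camera_matrix']);W=np.linalg.inv(c['W']);x=W[:3,:3]@np.array(X)+W[:3,3];x=K@x;return x[:2]/x[2]
E
python3 - <<'E'
from h import *
np.set_printoptions(precision=4,suppress=True)
o=robot.get_obs();print({k:np.round(v,4) for k,v in o.items()})
for n in ['side','top','wrist']:
    c=cam(n,f'{n}0.png'); print(n,c['W'])
    for t in ['wrench','wrench_mouth','wrench_grip','wrench_tail','worm_top','nut_mid','nut_corner','grinder_base','spanner','cup_wheel','grease_jar','oil_tin','bench_brush','collet','insert_box']:
        for r in robot.spot_point(n,t)[:4]:
            d=dep(c,r['at']) if 0<=r['at'][0]<640 and 0<=r['at'][1]<480 else None
            print(n,t,np.round(r['at'],1),round(r['conf'],2),d)
print(robot.get_obs()['time'])
E
```

```text
pics
{'time': np.float64(0.0), 'q': array([ 0.9425,  0.5285,  1.4339, -0.    ,  1.1814, -0.1785]), 'joint_velocities': array([ 0.0002, -0.0002,  0.0014, -0.0009,  0.0028, -0.0006]), 'joint_torque': array([  0.0006, -44.004 , -17.6592,   0.0636,   0.0581,  -0.0002]), 'position': array([0.2713, 0.5623, 0.2216]), 'tool_rot': array([ 0.223 ,  0.9748, -0.001 , -0.0004]), 'ft_force': array([-0.2478,  0.1057,  0.164 ]), 'moment': array([ 0.0428,  0.0068, -0.0553]), 'grip_width': np.float64(0.0869)}
side [[ 0.903  -0.2881  0.3188  0.1571]
 [-0.4292 -0.5723  0.6987 -0.7461]
 [-0.0188 -0.7677 -0.6405  0.7709]
 [ 0.      0.      0.      1.    ]]
side wrench [236.2 240.7] 0.77 [0.3385 0.1767 0.001 ]
side wrench [386.9 342.5] 0.72 [ 0.5116 -0.2538 -0.0012]
side wrench [282.9 405.6] 0.68 [ 0.2766 -0.2916 -0.0002]
side wrench_mouth [390.2 343.7] 0.85 [ 0.515  -0.2604  0.0007]
side wrench_mouth [283.6 402.8] 0.81 [ 0.2795 -0.2878  0.001 ]
side wrench_mouth [233.  238.4] 0.63 [0.3336 0.1867 0.0028]
side wrench_grip [313.6 374.4] 0.91 [ 0.3491 -0.2633  0.0093]
side wrench_grip [196.7 233.6] 0.82 [0.25
[... 2570 characters left out ...]
.3 242.1] 0.76 [0.546  0.0355 0.0352]
top spanner [479.  182.5] 0.94 [ 0.6912 -0.3307  0.007 ]
top cup_wheel [369.2 151.3] 0.77 [ 0.761  -0.0706  0.0319]
top grease_jar [251.2 149.6] 0.62 [0.7555 0.2015 0.0646]
top oil_tin [315.1 153.1] 0.67 [0.749  0.0558 0.0565]
top bench_brush [129.8 229.4] 0.57 [0.5795 0.4875 0.0207]
top bench_brush [321.3 242.5] 0.42 [0.5451 0.0423 0.0349]
top collet [171.7 197.1] 0.66 [0.6528 0.3888 0.0337]
top insert_box [152.4 312.1] 0.56 [0.3893 0.4218 0.0299]
wrist [[ 0.4347  0.8716  0.2266  0.2104]
 [ 0.9006 -0.4207 -0.1095  0.5926]
 [-0.0001  0.2517 -0.9678  0.3834]
 [ 0.      0.      0.      1.    ]]
wrist insert_box [244.2 362.3] 0.56 [0.3759 0.441  0.0289]
2.4
```

View images.

View pics/top0.png

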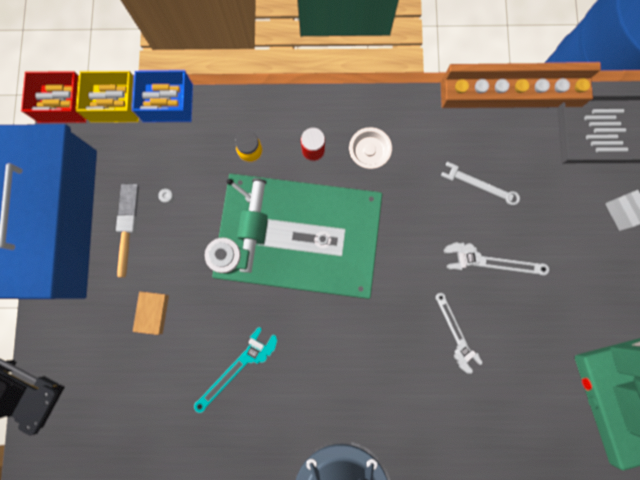

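View pics/side0.png

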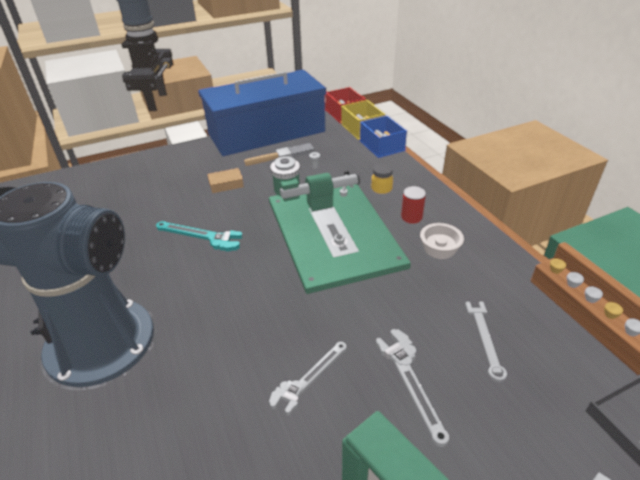

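```bash
python3 - <<'E'
import cv2,numpy as np
a=cv2.imread('pics/top0.png')
def cr(x,y,w,h,s):return cv2.resize(a[y:y+h,x:x+w],None,fx=s,fy=s,interpolation=cv2.INTER_CUBIC)
cv2.imwrite('pics/c1.png',np.hstack([cr(190,325,95,80,4),cr(425,290,95,80,4)]))
cv2.imwrite('pics/c2.png',np.hstack([cr(430,230,130,65,3),cr(285,205,70,65,3)[:195]]))
E
```

```text
(no output)
```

View pics/c1.png

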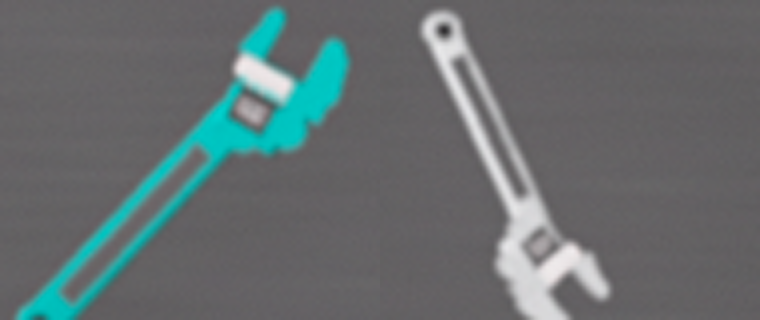

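View pics/c2.png

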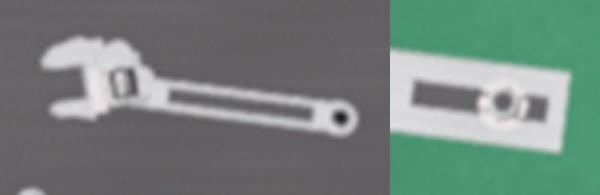

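Candidates for the wrench in the top picture are the turquoise one at (235,370), the small grey one at (457,332) and the large grey one at (497,260). By the description it is the large grey one. I'll check it up close, but I'm looking at the nut first on the way there.

>>> {"fn": "move_arm", "kwargs": {"rows": [23.5, -43, 0, 0, 0, -0.138, 0, 23.5, -43, 0, 0, 0, -0.138, 0, 23.5, -43, 0, 0, 0, -0.138, 0, 23.5, -43, 0, 0, 0, -0.138, 0, 23.5, -43, 0, 0, 0, -0.138, 0, 23.5, -43, 0, 0, 0, -0.138, 0, 23.5, -43, 0, 0, 0, -0.138, 0, 23.5, -43, 0, 0, 0, -0.138, 0, 23.5, -43, 0, 0, 0, -0.138, 0, 23.5, -43, -15, 0, 0, 0, 0, 23.5, -43, -15, 0, 0, 0, 0, 23.5, -43, -20, 0, 0, 0, 0]}}

```text
time: 3.6
position: [0.5528, 0.0492, 0.1747]
tool_rot: [0.749, 0.663, 0.001, 0.001]
ft_force: [0.6, 0.4, -0.0]
grip_width: 0.0872
```

```bash
python3 - <<'E'
from h import *
np.set_printoptions(precision=4,suppress=True)
o=robot.get_obs();print(o['time'],o['position'],o['tool_rot'])
c=cam('wrist','w1.png')
for t in ['nut_mid','nut_corner']:
    for r in robot.spot_point('wrist',t)[:6]: print(t,np.round(r['at'],1),round(r['conf'],2),ray(c,r['at'],.0265))
np.save('w1.npy',c,allow_pickle=True)
E
```

```text
3.6 [0.5528 0.0492 0.1747] [0.7487 0.6629 0.001  0.001 ]
nut_mid [313.  235.8] 0.86 [0.5556 0.0423 0.0265]
nut_corner [323.1 223.8] 0.71 [0.5647 0.051  0.0265]
```

View pics/w1.png

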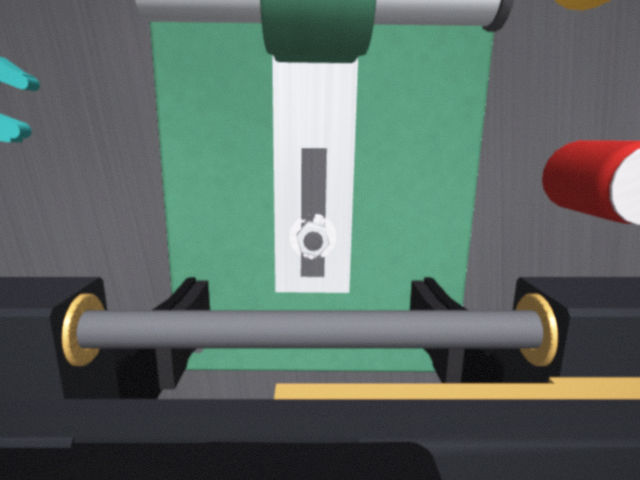

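```bash
python3 - <<'E'
from h import *
a=cv2.imread('pics/w1.png')[200:275,270:360]
cv2.imwrite('pics/n1.png',cv2.resize(a,None,fx=8,fy=8,interpolation=cv2.INTER_CUBIC))
c=np.load('w1.npy',allow_pickle=True).item()
for uv in [(313,236),(275,62),(275,292),(350,292),(166,371),(465,371),(200,236),(325,215),(301,228),(325,232)]: print(uv,dep(c,uv))
E
```

```text
(313, 236) [0.55576586 0.04434484 0.03562336]
(275, 62) [0.54347853 0.17345382 0.01902509]
(275, 292) [ 0.51789071 -0.00408609  0.01878311]
(350, 292) [ 0.58064051 -0.01168601  0.01908329]
(166, 371) [0.50771917 0.05186908 0.22284932]
(465, 371) [0.60086211 0.04190295 0.22527344]
(200, 236) [0.46425942 0.05134444 0.01840881]
(325, 215) [0.56706361 0.05640998 0.01942692]
(301, 228) [0.54670892 0.0484386  0.02060509]
(325, 232) [0.56533761 0.04544593 0.03175328]
```

View pics/n1.png

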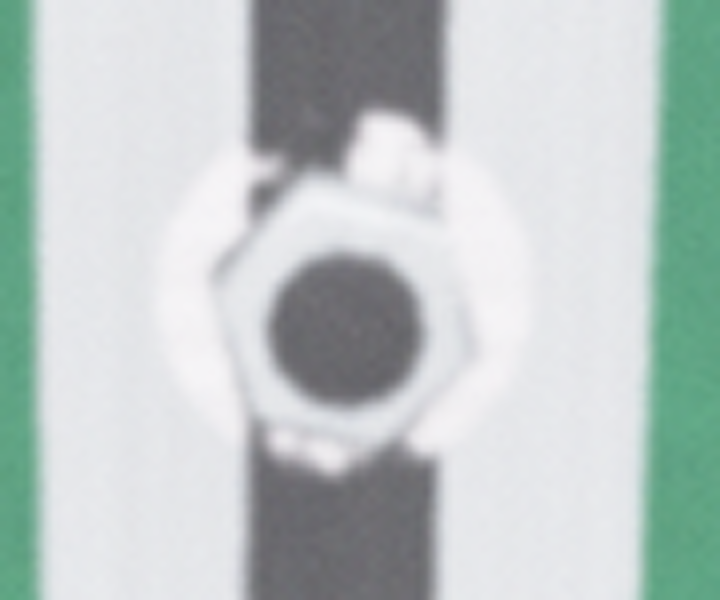

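```bash
python3 - <<'E'
from h import *
c=np.load('w1.npy',allow_pickle=True).item()
P=[(213,280),(312,178),(442,213),(477,345),(375,447),(255,418)]
X=np.array([ray(c,(p[0]/8+270-.44,p[1]/8+200-.44),.033)[:2] for p in P])
m=X.mean(0);print(m)
d=X-m
print(np.hypot(*d.T)*1000, np.degrees(np.arctan2(d[:,1],d[:,0]))%60)
print(ray(c,(347/8+269.56,328/8+199.56),.037))
E
```

```text
[0.55526695 0.04146666]
[13.31548843 13.90108085 13.68334737 13.17667924 13.75755208 13.72147686] [38.09021678 36.61919155 40.39582965 39.46773361 35.26567411 42.80445514]
[0.55531233 0.04110611 0.037     ]
```

>>> {"fn": "move_arm", "kwargs": {"rows": [-5.5, -44.5, -5, 0, 0, 0, 0, -5.5, -44.5, -5, 0, 0, 0, 0, -5.5, -44.5, -5, 0, 0, 0, 0, -5.5, -44.5, -5, 0, 0, 0, 0, -5.5, -44.5, -5, 0, 0, 0, 0, -5.5, -44.5, -5, 0, 0, 0, 0, -5.5, -44.5, -5, 0, 0, 0, 0, -5.5, -44.5, -5, 0, 0, 0, 0, -5.5, -44.5, -5, 0, 0, 0, 0]}}

```text
time: 4.65
position: [0.502, -0.3493, 0.13]
tool_rot: [0.748, 0.664, 0.0, 0.0]
ft_force: [-0.2, 0.1, 0.1]
grip_width: 0.0872
```

```bash
python3 - <<'E'
from h import *
np.set_printoptions(precision=4,suppress=True)
o=robot.get_obs();print(o['time'],o['position'],o['tool_rot'])
c=cam('wrist','w2.png')
for t,z in [('wrench_mouth',.007),('worm_top',.0185),('wrench_grip',.006)]:
    for r in robot.spot_point('wrist',t)[:3]: print(t,np.round(r['at'],1),round(r['conf'],2),ray(c,r['at'],z),dep(c,r['at']))
np.save('w2.npy',c,allow_pickle=True)
print(robot.get_obs()['time'])
E
```

```text
4.65 [ 0.502  -0.3493  0.13  ] [0.7481 0.6636 0.0003 0.0001]
worm_top [  7.5 170.5] 0.78 [ 0.3072 -0.2781  0.0185] [ 0.3031 -0.2781  0.013 ]
worm_top [316.7 165.8] 0.59 [ 0.5132 -0.2997  0.0185] [ 0.5133 -0.2999  0.0168]
wrench_grip [ 66.4 142.3] 0.64 [ 0.344  -0.2642  0.006 ] [ 0.3451 -0.2643  0.0079]
4.85
```

View pics/w2.png

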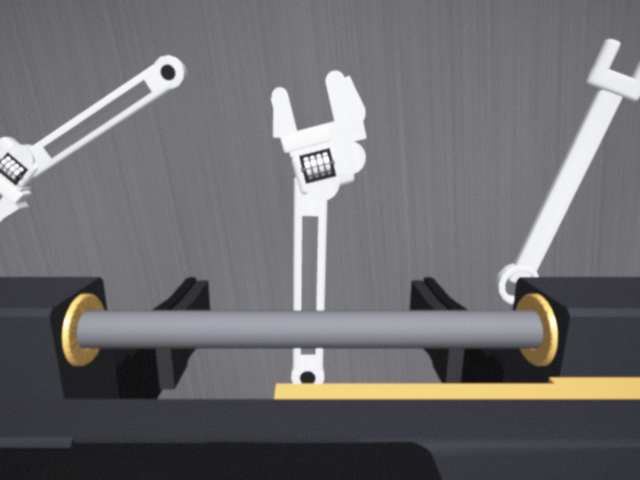

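```bash
python3 - <<'E'
from h import *
a=cv2.imread('pics/w2.png')
cv2.imwrite('pics/n2.png',cv2.resize(a[55:205,250:390],None,fx=5,fy=4,interpolation=cv2.INTER_CUBIC))
c=np.load('w2.npy',allow_pickle=True).item()
g=cv2.cvtColor(a,cv2.COLOR_BGR2GRAY).astype(float)
for v in [225,240,260,280,295,365]:
    r=cv2.GaussianBlur(g,(3,3),0)[v]
    m=[u for u in range(270,350) if r[u]>150]
    l,h=m[0],m[-1]
    l-= (r[l]-150)/(r[l]-r[l-1]); h+=(r[h]-150)/(r[h]-r[h+1])
    print(v,l,h,ray(c,(l,v),.012),ray(c,(h,v),.012),ray(c,((l+h)/2,v),.012))
E
```

```text
225 292.7442396313364 326.9503424657534 [ 0.49167351 -0.33927593  0.012     ] [ 0.51579548 -0.34217126  0.012     ] [ 0.50373435 -0.34072358  0.012     ]
240 292.61147902869754 326.58925143953934 [ 0.49015554 -0.35016426  0.012     ] [ 0.51434904 -0.35306846  0.012     ] [ 0.50225214 -0.35161634  0.012     ]
260 292.4047619047619 326.06738544474393 [ 0.4880637 -0.3650126  0.012    ] [ 0.51234704 -0.36792797  0.012     ] [ 0.50020522 -0.36647027  0.012     ]
280 292.3565891472868 325.5238095238095 [ 0.48603216 -0.38026942  0.012     ] [ 0.51027598 -0.38318043  0.012     ] [ 0.49815392 -0.38172491  0.012     ]
295 292.29887218045116 325.1604938271605 [ 0.48445679 -0.39197886  0.012     ] [ 0.50871895 -0.39489237  0.012     ] [ 0.49658772 -0.3934356   0.012     ]
365 291.82864450127875 323.37012987012986 [ 0.47650944 -0.4498745   0.012     ] [ 0.50094448 -0.45281027  0.012     ] [ 0.4887268  -0.45134237  0.012     ]
```

View pics/n2.png

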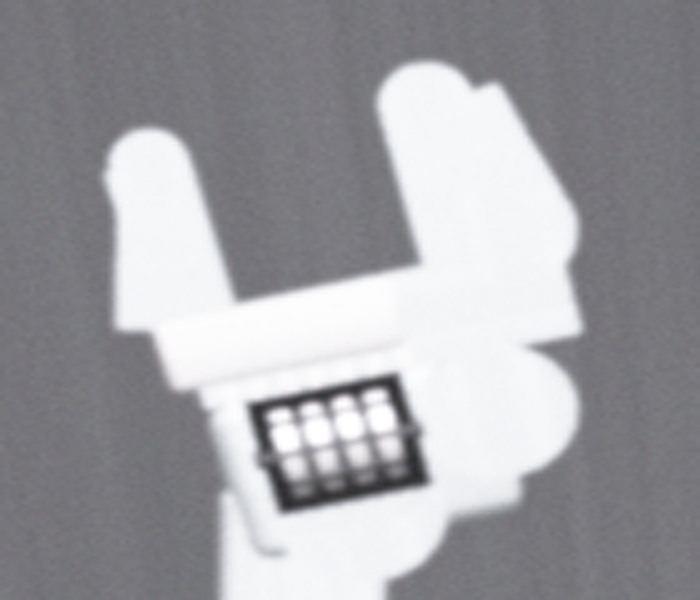

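```bash
python3 - <<'E'
from h import *
c=np.load('w2.npy',allow_pickle=True).item()
f=lambda p:ray(c,(p[0]/5+250-.4,p[1]/4+55-.4),.014)[:2]
A=f((422,264));B=f((382,120));C=f((235,302));D=f((192,158))
ang=lambda v:np.degrees(np.arctan2(v[1],v[0]))
print(A,B,C,D,ang(B-A),ang(D-C),ang(C-A),np.linalg.norm(C-A))
yaw=np.radians(-97.72-165)
R=np.array([[np.cos(yaw),-np.sin(yaw)],[np.sin(yaw),np.cos(yaw)]])
o=A-R@[-.0145,-.012];print('origin from corner',o)
w=ray(c,(250-.4+338/5,55-.4+430/4),.0185)[:2];print('worm',w,w-R@[-.040,.006])
hd=R@[-.966,.259]
p0=np.array([.50373,-.34072])
for q in (o,w-R@[-.040,.006]):
  d=q-p0; print('offaxis mm',1e3*(d@np.array([-hd[1],hd[0]])), 'along',1e3*d@hd)
print('grip', o+.095*hd)
E
```

```text
[ 0.52801258 -0.27219218] [ 0.52518923 -0.24938805] [ 0.50270059 -0.27524712] [ 0.50001285 -0.25220393] 97.05779685902564 96.65288816598094 -173.1181873181349 0.025495672323102007
origin from corner [ 0.5142719  -0.25932969]
worm [ 0.51385335 -0.29736879] [ 0.51473625 -0.25693093]
offaxis mm -0.49980817760451207 along -82.07837768845954
offaxis mm -0.3622611558982489 along -84.518087324586
grip [ 0.50149419 -0.35347782]
```

The large grey wrench shows its handle at (307,300), mouth at (308,115) and worm at (317,163), and its handle measures 24.3 mm wide. The mouth opens towards +y at a yaw of about 97.3°, so I'm grasping it now.

>>> {"fn": "move_arm", "kwargs": {"rows": [-0.4, -3.5, -40, 0, 0, -0.015, 0, 0, 0, -40, 0, 0, 0, 0, 0, 0, -30, 0, 0, 0, 0, 0, 0, -12, 0, 0, 0, 0, 0, 0, -5, 0, 0, 0, 0.5, 0, 0, 0, 0, 0, 0, 1, 0, 0, 0, 0, 0, 0, 1, 0, 0, 0, 0, 0, 0, 1, 0, 0, 0, 0, 0, 0, 1, 0, 0, 0, 0, 0, 0, 1], "grip_force": 40}}

```text
time: 5.85
position: [0.5016, -0.3531, 0.0032]
tool_rot: [0.754, 0.657, 0.0, 0.001]
ft_force: [0.6, 0.2, 0.1]
grip_width: 0.047
```

>>> {"fn": "move_arm", "kwargs": {"rows": [0, 0, 0, 0, 0, 0, 1, 0, 0, 0, 0, 0, 0, 1, 0, 0, 0, 0, 0, 0, 1, 0, 0, 0, 0, 0, 0, 1]}}

```text
time: 6.25
position: [0.5014, -0.3528, 0.0024]
tool_rot: [0.754, 0.657, 0.0, 0.0]
ft_force: [-0.3, -0.2, 1.1]
grip_width: 0.0236
```

>>> {"fn": "move_arm", "kwargs": {"rows": [0, 0, 15, 0, 0, 0, 1, 0, 0, 35, 0, 0, 0, 1, 0, 0, 40, 0, 0, 0, 1, 8.2, 43.4, 0, 0, 0, 0.005, 1, 8.2, 43.4, 0, 0, 0, 0.005, 1, 8.2, 43.4, 0, 0, 0, 0.005, 1, 8.2, 43.4, 0, 0, 0, 0.005, 1, 8.2, 43.4, 0, 0, 0, 0.005, 1, 8.2, 43.4, 0, 0, 0, 0.002, 1, 0, 0, 0, 0, 0, 0, 1]}}

```text
time: 7.25
position: [0.5491, -0.086, 0.0924]
tool_rot: [0.743, 0.67, -0.0, -0.002]
ft_force: [-1.0, -0.6, -5.7]
grip_width: 0.0236
```

```bash
python3 - <<'E'
from h import *
np.set_printoptions(precision=4,suppress=True)
o=robot.get_obs();print(o['time'],o['position'],o['tool_rot'],o['grip_width'],o['ft_force'])
c=cam('wrist','w3.png')
np.save('w3.npy',c,allow_pickle=True)
a=cv2.imread('pics/w3.png')
cv2.imwrite('pics/n3.png',cv2.resize(a[0:200,230:430],None,fx=3.5,fy=3,interpolation=cv2.INTER_CUBIC))
E
```

```text
7.25 [ 0.5491 -0.086   0.0924] [ 0.7426  0.6698 -0.0002 -0.0024] 0.023565452471299594 [-0.972  -0.6471 -5.7434]
```

View pics/w3.png

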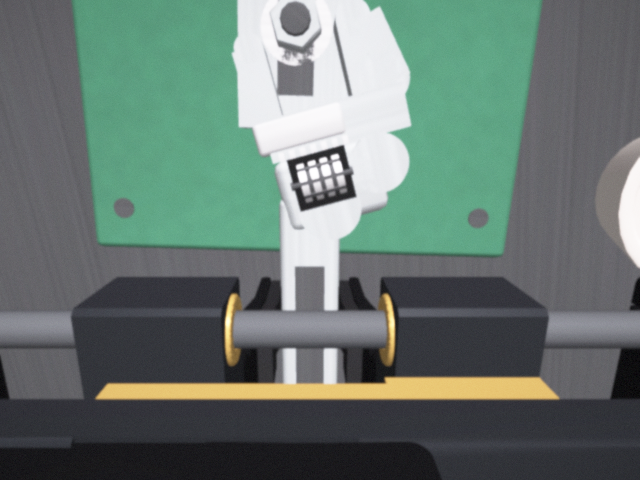

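View pics/n3.png

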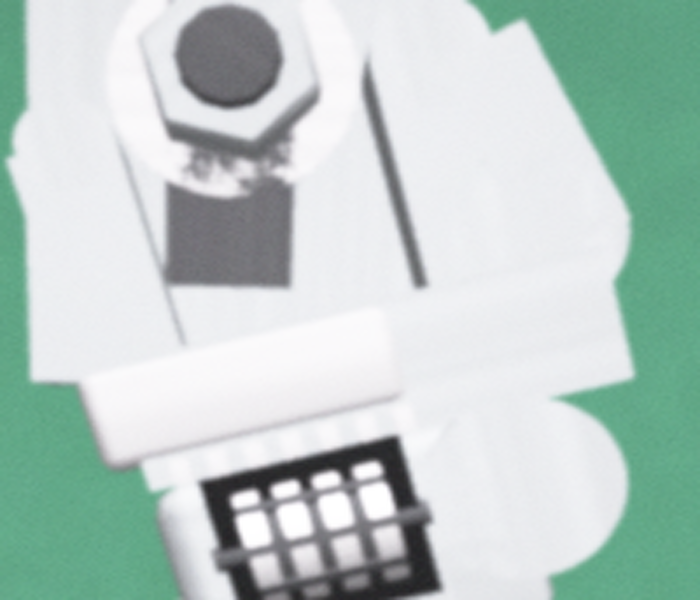

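```bash
python3 - <<'E'
from h import *
np.set_printoptions(precision=4,suppress=True)
o=robot.get_obs();print(o['time'],o['position'],o['tool_rot'],np.degrees(2*np.arctan2(o['tool_rot'][1],o['tool_rot'][0]))-90,o['joint_velocities'])
c=np.load('w3.npy',allow_pickle=True).item()
zt=.0924+.0116
f=lambda p,z:ray(c,(p[0]/3.5+230-.36,p[1]/3-.33),z)[:2]
ang=lambda v:np.degrees(np.arctan2(v[1],v[0]))
A=f((428,288),zt);B=f((378,75),zt);C=f((186,345),zt);D=f((120,140),zt)
print(A,B,C,D,ang(B-A),ang(D-C),ang(C-A),np.linalg.norm(C-A))
# handle sides
a=cv2.imread('pics/w3.png');g=cv2.cvtColor(a,cv2.COLOR_BGR2GRAY).astype(float)
P=[(139,30),(165,125),(248,145),(318,85)]
X=np.array([f(p,.033) for p in P]);print(X)
print(f((229,57),.037))
e=X-[.5553,.0413]; print(np.hypot(*e.T),ang(e.T)%60)
yaw=np.radians(98.3)
R=np.array([[np.cos(yaw),-np.sin(yaw)],[np.sin(yaw),np.cos(yaw)]])
print('origin',A-R@[-.0145,-.012])
E
```

```text
7.3 [ 0.5496 -0.0889  0.0925] [ 0.7428  0.6695 -0.0006 -0.0011] -5.937280262034022 [-0.0625  0.0033 -0.0238 -0.0277 -0.0193 -0.0099]
[ 0.5729 -0.0052] [0.5699 0.0179] [ 0.548 -0.009] [0.5442 0.0138] 97.57070282793761 99.35532831185371 -171.27533330965247 0.02523233138357862
[[0.5429 0.0453]
 [0.5448 0.0308]
 [0.5563 0.0265]
 [0.5673 0.0345]]
[0.5551 0.039 ]
[0.013  0.0149 0.0149 0.0137] [41.9461 45.1811 34.0293 30.4928]
origin [0.559  0.0075]
```

>>> {"fn": "move_arm", "kwargs": {"rows": [0, 0, -30, 0, 0, 0, 1, 0, 0, -25, 0, 0, 0, 1, 0, 0, -10, 0, 0, 0, 1, 0, 0, -4, 0, 0, 0, 1, 0, 0, 0, 0, 0, 0, 1, 0, 0, 0, 0, 0, 0, 1, 0, 0, 0, 0, 0, 0, 1]}}

```text
time: 8.0
position: [0.5514, -0.0928, 0.0244]
tool_rot: [0.745, 0.667, 0.001, 0.001]
ft_force: [0.5, -1.6, -4.6]
grip_width: 0.0236
```

```bash
python3 - <<'E'
from h import *
np.set_printoptions(precision=4,suppress=True)
o=robot.get_obs();print(o['time'],o['position'],o['tool_rot'],np.degrees(2*np.arctan2(o['tool_rot'][1],o['tool_rot'][0]))-90,o['ft_force'],o['joint_velocities'])
c=cam('wrist','w4.png')
np.save('w4.npy',c,allow_pickle=True)
a=cv2.imread('pics/w4.png')
cv2.imwrite('pics/n4.png',cv2.resize(a[0:200,230:430],None,fx=3.5,fy=3,interpolation=cv2.INTER_CUBIC))
E
```

```text
8.0 [ 0.5514 -0.0928  0.0244] [0.7446 0.6675 0.0005 0.001 ] -6.25637437689214 [ 0.4616 -1.5569 -4.5598] [ 0.0044 -0.0002  0.0037  0.0003 -0.001   0.0021]
```

View pics/n4.png

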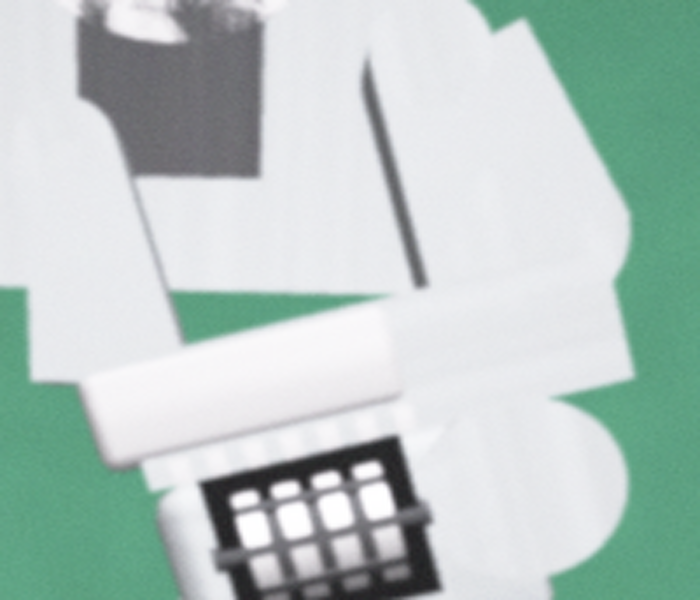

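>>> {"fn": "move_arm", "kwargs": {"rows": [-0.9, 7, 0, 0, 0, 0, 1, -0.8, 6.8, 0, 0, 0, 0, 1, 0, 0, 0, 0, 0, 0, 1, 0, 0, 0, 0, 0, 0, 1, 0, 0, 0, 0, 0, 0, 1]}}

```text
time: 8.55
position: [0.549, -0.0784, 0.0234]
tool_rot: [0.744, 0.668, 0.0, 0.0]
ft_force: [-0.1, 0.2, -5.0]
grip_width: 0.0234
```

```bash
cat > snap.py <<'E'
import sys
from h import *
np.set_printoptions(precision=4,suppress=True)
n=sys.argv[1]
o=robot.get_obs();print(o['time'],o['position'],o['tool_rot'],np.degrees(2*np.arctan2(o['tool_rot'][1],o['tool_rot'][0]))-90,o['ft_force'],o['moment'],o['grip_width'])
c=cam('wrist',f'w{n}.png')
np.save(f'w{n}.npy',c,allow_pickle=True)
a=cv2.imread(f'pics/w{n}.png')
cv2.imwrite(f'pics/n{n}.png',cv2.resize(a[0:200,230:430],None,fx=3.5,fy=3,interpolation=cv2.INTER_CUBIC))
E
python3 snap.py 5
```

```text
8.55 [ 0.549  -0.0784  0.0234] [0.7445 0.6677 0.0001 0.0002] -6.224569334376213 [-0.0834  0.2242 -5.0116] [-0.1751  0.0535 -0.0003] 0.023414158854607115
```

View pics/n5.png

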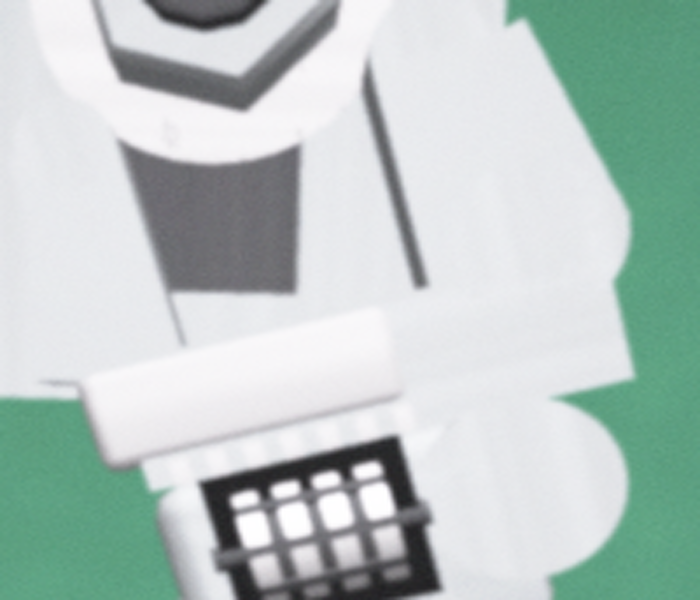

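```bash
cat > rel.py <<'E'
from h import *
np.set_printoptions(precision=2,suppress=True)
def rel(n,jaw,nut,zt,yawdeg,zn=.033):
    c=np.load(f'w{n}.npy',allow_pickle=True).item()
    f=lambda p,z:ray(c,(p[0]/3.5+230-.36,p[1]/3-.33),z)[:2]
    y=np.radians(yawdeg);R=np.array([[np.cos(y),-np.sin(y)],[np.sin(y),np.cos(y)]])
    J=np.array([f(p,zt) for p in jaw]);N=np.array([f(p,zn) for p in nut])
    o=J[0]-R@[-.0145,-.012]
    print('o',o*1000,'jaw',((J-o)@R*1000).tolist());print('nut',((N-o)@R*1000).tolist())
E
python3 - <<'E'
from rel import *
rel(5,[(428,288),(378,75),(186,345),(125,145)],[(110,48),(240,77),(340,5)],.035,-6.22+105)
E
```

```text
o [559.15  14.85] jaw [[-14.500000000000002, -12.000000000000018], [8.702473222035804, -12.610085810460905], [-14.338954803631541, 13.198319671544594], [8.08877987331306, 12.973321471418002]]
nut [[18.564206065789904, 11.59341802608181], [12.431808576856518, 0.19666720982063604], [17.002357698953375, -11.047934113193362]]
```

>>> {"fn": "move_arm", "kwargs": {"rows": [-0.5, 4, 0, 0, 0, 0, 1, -0.5, 4, 0, 0, 0, 0, 1, -0.5, 4, 0, 0, 0, 0, 1, 0, 0, 0, 0, 0, 0, 1, 0, 0, 0, 0, 0, 0, 1]}}

```text
time: 9.1
position: [0.5473, -0.0663, 0.0234]
tool_rot: [0.744, 0.668, -0.0, 0.0]
ft_force: [-0.2, -0.0, -4.5]
grip_width: 0.0234
```

```bash
python3 snap.py 6
```

```text
9.1 [ 0.5473 -0.0663  0.0234] [ 0.7444  0.6677 -0.      0.    ] -6.215853438835481 [-0.1765 -0.0223 -4.5009] [-0.1208  0.055  -0.0073] 0.023437054671919828
```

View pics/n6.png

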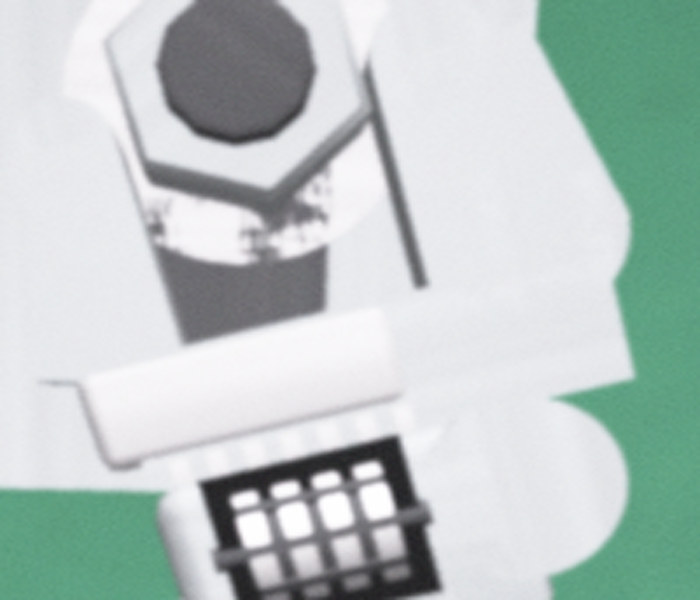

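>>> {"fn": "move_arm", "kwargs": {"rows": [-0.5, 3.5, 0, 0, 0, 0, 1, -0.5, 3.5, 0, 0, 0, 0, 1, -0.5, 3, 0, 0, 0, 0, 1, 0, 0, 0, 0, 0, 0, 1, 0, 0, 0, 0, 0, 0, 1]}}

```text
time: 9.65
position: [0.5459, -0.0563, 0.0234]
tool_rot: [0.744, 0.668, -0.0, 0.0]
ft_force: [0.9, 0.4, -5.2]
grip_width: 0.023
```

```bash
python3 snap.py 7
```

```text
9.65 [ 0.5459 -0.0563  0.0234] [ 0.7444  0.6677 -0.      0.    ] -6.223205627122539 [ 0.9307  0.4404 -5.1706] [-0.1278  0.0004 -0.0326] 0.023045477195363904
```

View pics/n7.png

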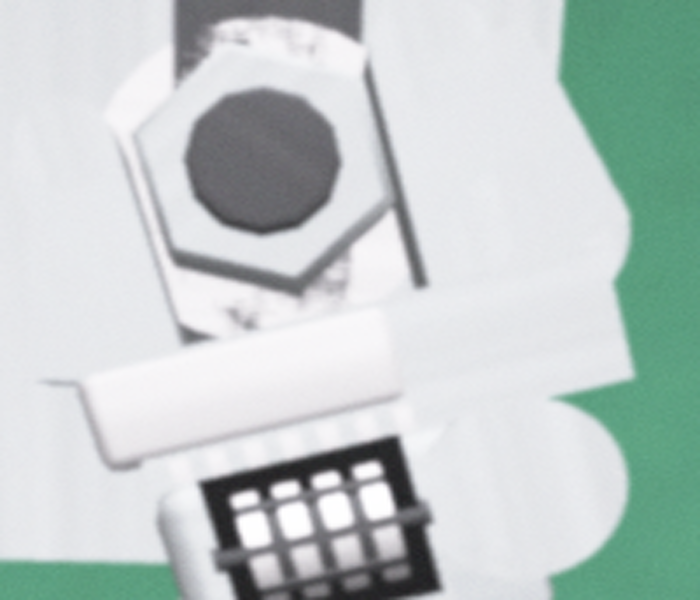

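>>> {"fn": "move_arm", "kwargs": {"rows": [-0.3, 2, 0, 0, 0, 0, 1, -0.2, 1.2, 0, 0, 0, 0, 1, 0, 0, 0, 0, 0, 0, 1, 0, 0, 0, 0, 0, 0, 1]}}

```text
time: 10.1
position: [0.5454, -0.0533, 0.0234]
tool_rot: [0.745, 0.668, -0.0, 0.0]
ft_force: [0.2, 0.5, -5.0]
grip_width: 0.0237
```

```bash
python3 snap.py 8
```

```text
10.1 [ 0.5454 -0.0533  0.0234] [ 0.7446  0.6676 -0.      0.    ] -6.240962652447095 [ 0.1543  0.4636 -4.9501] [-0.1596  0.0958 -0.016 ] 0.02374100325851025
```

View pics/n8.png

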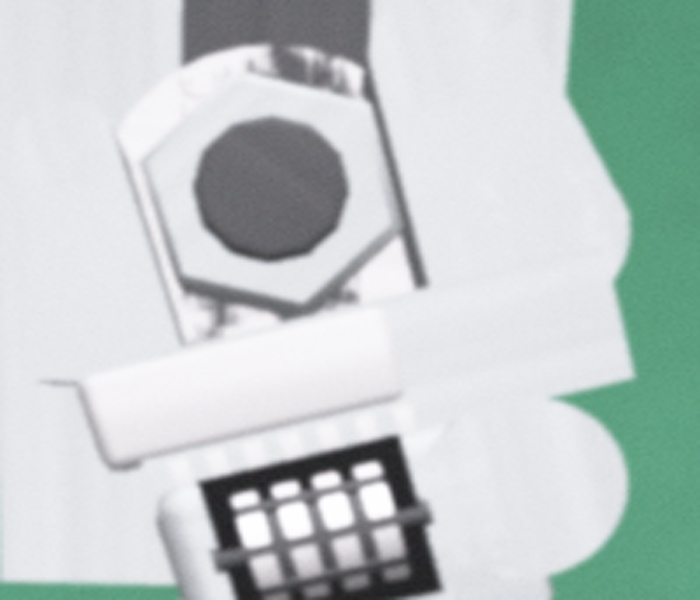

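>>> {"fn": "move_arm", "kwargs": {"rows": [-0.1, 1, 0, 0, 0, 0, 1, -0.1, 0.5, -0.5, 0, 0, 0, 1, 0, 0, -0.5, 0, 0, 0, 1, 0, 0, 0, 0, 0, 0, 1]}}

```text
time: 10.55
position: [0.5454, -0.0524, 0.0225]
tool_rot: [0.745, 0.668, -0.0, 0.0]
ft_force: [-1.2, -3.5, -3.1]
grip_width: 0.0237
```

>>> {"fn": "move_arm", "kwargs": {"rows": [0, 0, -0.4, 0, 0, 0, 1, 0, 0, 0, 0, 0, 0, 1, 0, 0, 0, 0, 0, 0, 0.5, 0, 0, 0, 0, 0, 0, 0.5, 0, 0, 0, 0, 0, 0, 0.5]}}

```text
time: 11.05
position: [0.5452, -0.0512, 0.0221]
tool_rot: [0.745, 0.667, 0.0, -0.0]
ft_force: [0.6, 1.0, 0.1]
grip_width: 0.039
```

```bash
python3 snap.py 9
```

```text
11.05 [ 0.5452 -0.0512  0.0221] [ 0.7446  0.6675  0.0003 -0.0002] -6.2523723771416115 [0.5675 1.0253 0.1112] [-0.1294  0.0385 -0.0016] 0.03899825080372385
```

View pics/w9.png

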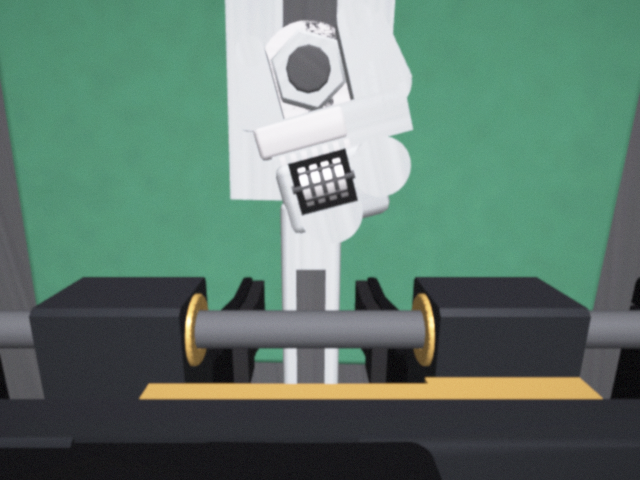

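>>> {"fn": "move_arm", "kwargs": {"rows": [0, 0, 20, 0, 0, 0, 0.5, 0, 0, 25, 0, 0, 0, 0.6, 4, 15, 0, 0, 0, 0.131, 1, 4, 15, 0, 0, 0, 0.131, 1, 3.8, 14.4, 0, 0, 0, 0, 1, 0, 0, -15, 0, 0, 0, 1, 0, 0, -6, 0, 0, 0, 1, 0, 0, 0, 0, 0, 0, 1, 0, 0, 0, 0, 0, 0, 1, 0, 0, 0, 0, 0, 0, 1], "grip_force": 20}}

```text
time: 12.1
position: [0.5572, -0.0076, 0.0462]
tool_rot: [0.651, 0.759, 0.0, 0.0]
ft_force: [0.1, 0.3, 0.4]
grip_width: 0.0004
```

```bash
python3 snap.py 10
```

```text
12.1 [ 0.5572 -0.0076  0.0462] [0.6514 0.7588 0.0001 0.0002] 8.71069100508845 [0.1472 0.2793 0.3761] [-0.1095  0.0365  0.0468] 0.00042859175728593673
```

View pics/w10.png

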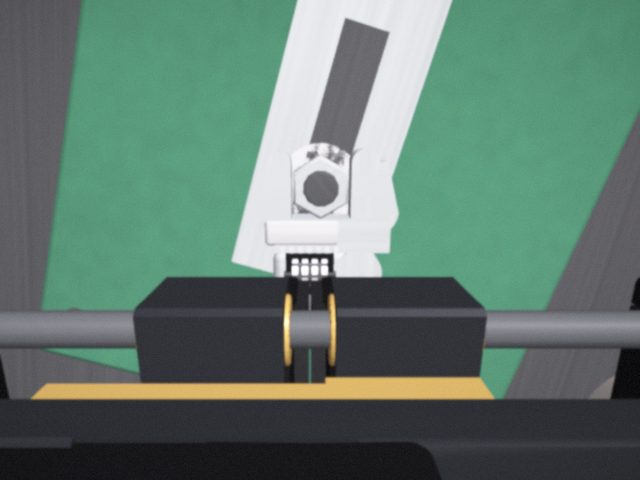

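```bash
python3 - <<'E'
import cv2
a=cv2.imread('pics/w10.png')
cv2.imwrite('pics/n10.png',cv2.resize(a[135:280,260:400],None,fx=4,fy=4,interpolation=cv2.INTER_CUBIC))
E
```

```text
(no output)
```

View pics/n10.png

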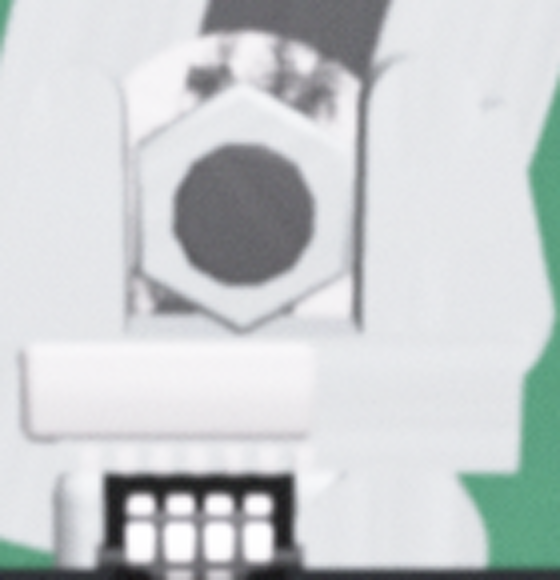

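>>> {"fn": "move_arm", "kwargs": {"rows": [0, 0, -4, 0, 0, 0, 1, 0, 0, -2.5, 0, 0, 0, 1, 0, 0, -1, 0, 0, 0, 1, 0, 0, 0, 0, 0, 0, 1, 0, 0, 0, 0, 0, 0, 1]}}

```text
time: 12.65
position: [0.5569, -0.0075, 0.0388]
tool_rot: [0.651, 0.759, -0.0, 0.0]
ft_force: [-1.1, -0.7, 4.0]
grip_width: 0.0005
```

The nut sits in the bottom of the mouth and close to the fixed jaw, with a gap at the sliding jaw. The fingertip is already touching the worm at 4 N.

>>> {"fn": "move_arm", "kwargs": {"rows": [0, 0, -0.4, 0, 0, 0, 1, 0, 0, 0, 0, 0, 0, 1, 0, 0, 0, 0, 0, 0, 1]}}

```text
time: 12.95
position: [0.557, -0.0075, 0.0387]
tool_rot: [0.651, 0.759, -0.0, 0.0]
ft_force: [-1.0, -0.2, 7.4]
grip_width: 0.0006
```

>>> {"fn": "move_arm", "kwargs": {"rows": [0, 0, -0.3, 0, 0, 0, 1, -0.3, 2, 0, 0, 0, 0, 1, -0.3, 2, 0, 0, 0, 0, 1, -0.3, 2, 0, 0, 0, 0, 1]}}

```text
time: 13.35
position: [0.5562, -0.0024, 0.0386]
tool_rot: [0.651, 0.759, -0.0, 0.001]
ft_force: [-1.4, -3.6, 7.7]
grip_width: 0.0004
```

>>> {"fn": "move_arm", "kwargs": {"rows": [-0.4, 2.5, -0.25, 0, 0, 0, 1, -0.4, 2.5, 0, 0, 0, 0, 1, -0.4, 2.5, 0, 0, 0, 0, 1, -0.4, 2.5, 0, 0, 0, 0, 1, 0, 0, 0, 0, 0, 0, 1]}}

```text
time: 13.85
position: [0.5547, 0.0078, 0.0386]
tool_rot: [0.651, 0.759, -0.0, 0.001]
ft_force: [-2.5, -2.1, 9.2]
grip_width: 0.0004
```

>>> {"fn": "move_arm", "kwargs": {"rows": [0, 0, 4, 0, 0, 0, 1, 1.2, -8, 0, 0, 0, 0, 1, 1.2, -8, 0, 0, 0, 0, 1, 0, 0, -3, 0, 0, 0, 1, 0, 0, -1, 0, 0, 0, 1, 0, 0, 0, 0, 0, 0, 1, -0.4, 2.7, 0, 0, 0, 0, 1, -0.4, 2.7, 0, 0, 0, 0, 1, -0.4, 2.7, 0, 0, 0, 0, 1, -0.4, 2.7, 0, 0, 0, 0, 1]}}

```text
time: 14.85
position: [0.5562, 0.0021, 0.0386]
tool_rot: [0.651, 0.759, -0.0, 0.001]
ft_force: [-1.5, -3.6, 10.7]
grip_width: 0.0001
```

>>> {"fn": "move_arm", "kwargs": {"rows": [-0.4, 2.7, 0, 0, 0, 0, 1, -0.4, 2.7, 0, 0, 0, 0, 1, 0, 0, 0, 0, 0, 0, 1]}}

```text
time: 15.15
position: [0.5553, 0.0078, 0.0386]
tool_rot: [0.651, 0.759, -0.0, 0.001]
ft_force: [-1.7, -3.4, 9.9]
grip_width: 0.0002
```

```bash
python3 snap.py 11; python3 - <<'E'
import cv2
a=cv2.imread('pics/w11.png')
cv2.imwrite('pics/n11.png',cv2.resize(a[100:280,240:420],None,fx=3.3,fy=3.3,interpolation=cv2.INTER_CUBIC))
E
```

```text
15.15 [0.5553 0.0078 0.0386] [ 0.6507  0.7593 -0.      0.0012] 8.805619440756203 [-1.7041 -3.3775  9.8869] [-0.6521  0.2816  0.0186] 0.0002483876537964808
```

View pics/n11.png

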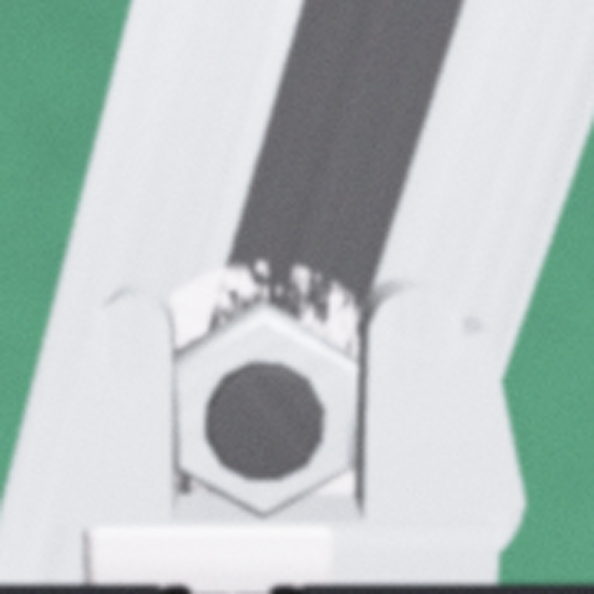

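>>> {"fn": "move_arm", "kwargs": {"rows": [0, 0, 4, 0, 0, 0, 1, 1.2, -8, 0, 0, 0, 0, 1, 1.2, -8, 0, 0, 0, 0, 1, 0, 0, -3, 0, 0, 0, 1, 0, 0, -1, 0, 0, 0, 1, 0, 0, 0, 0, 0, 0, 1, -0.4, 2.7, 0, 0, 0, 0, 1, -0.4, 2.7, 0, 0, 0, 0, 1, -0.4, 2.7, 0, 0, 0, 0, 1, -0.4, 2.7, 0, 0, 0, 0, 1]}}

```text
time: 16.2
position: [0.5559, 0.0022, 0.0386]
tool_rot: [0.651, 0.759, -0.0, 0.001]
ft_force: [-1.9, -3.7, 9.2]
grip_width: -0.0
```

>>> {"fn": "move_arm", "kwargs": {"rows": [-0.4, 2.7, 0, 0, 0, 0, 1, -0.4, 2.7, 0, 0, 0, 0, 1, 0, 0, 0, 0, 0, 0, 1]}}

```text
time: 16.5
position: [0.5548, 0.008, 0.0386]
tool_rot: [0.651, 0.759, -0.0, 0.001]
ft_force: [-1.8, -2.9, 11.0]
grip_width: 0.0005
```

```bash
python3 snap.py 12; python3 - <<'E'
import cv2
a=cv2.imread('pics/w12.png')
cv2.imwrite('pics/n12.png',cv2.resize(a[170:270,260:380],None,fx=5,fy=5,interpolation=cv2.INTER_CUBIC))
E
```

```text
16.5 [0.5548 0.008  0.0386] [ 0.6507  0.7593 -0.0003  0.0009] 8.806448655972801 [-1.7722 -2.9445 11.0016] [-0.6747  0.3678  0.0345] 0.00047114749372626576
```

View pics/n12.png

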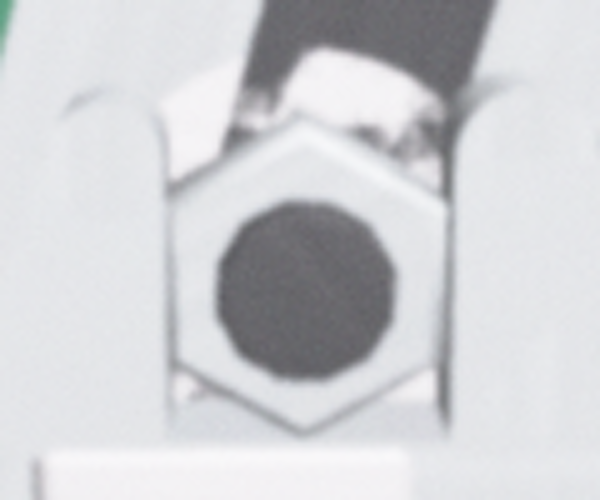

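>>> {"fn": "move_arm", "kwargs": {"rows": [0, 0, 4, 0, 0, 0, 1, 1.3, -8, 0, 0, 0, 0, 1, 1.3, -8, 0, 0, 0, 0, 1, 0, 0, -3, 0, 0, 0, 1, 0, 0, -1, 0, 0, 0, 1, 0, 0, 0, 0, 0, 0, 1, -0.4, 2.7, 0, 0, 0, 0, 1, -0.4, 2.7, 0, 0, 0, 0, 1, -0.4, 2.7, 0, 0, 0, 0, 1, -0.4, 2.7, 0, 0, 0, 0, 1]}}

```text
time: 17.55
position: [0.5561, 0.0024, 0.0386]
tool_rot: [0.651, 0.759, -0.0, 0.001]
ft_force: [-2.7, -4.6, 10.1]
grip_width: 0.0006
```

>>> {"fn": "move_arm", "kwargs": {"rows": [-0.4, 2.7, 0, 0, 0, 0, 1, -0.4, 2.7, 0, 0, 0, 0, 1, 0, 0, 0, 0, 0, 0, 1]}}

```text
time: 17.85
position: [0.555, 0.0081, 0.0385]
tool_rot: [0.651, 0.759, -0.0, 0.001]
ft_force: [-2.9, -4.2, 10.9]
grip_width: 0.0004
```

```bash
python3 snap.py 13; python3 - <<'E'
import cv2
a=cv2.imread('pics/w13.png')
cv2.imwrite('pics/n13.png',cv2.resize(a[170:270,260:380],None,fx=5,fy=5,interpolation=cv2.INTER_CUBIC))
E
```

```text
17.85 [0.555  0.0081 0.0385] [ 0.6507  0.7594 -0.0004  0.0009] 8.815603536151272 [-2.8542 -4.1859 10.9274] [-0.7991  0.4198 -0.0431] 0.0003786940346316664
```

View pics/n13.png

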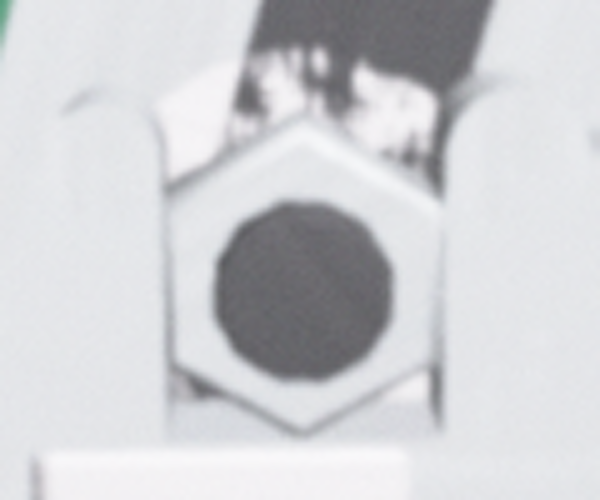

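>>> {"fn": "move_arm", "kwargs": {"rows": [0, 0, 4, 0, 0, 0, 1, 1.3, -8, 0, 0, 0, 0, 1, 1.3, -8, 0, 0, 0, 0, 1, 0, 0, -3, 0, 0, 0, 1, 0, 0, -1, 0, 0, 0, 1, 0, 0, 0, 0, 0, 0, 1, -0.4, 2.7, 0, 0, 0, 0, 1, -0.4, 2.7, 0, 0, 0, 0, 1, -0.4, 2.7, 0, 0, 0, 0, 1]}}

```text
time: 18.8
position: [0.5569, -0.0006, 0.0386]
tool_rot: [0.651, 0.759, -0.001, 0.002]
ft_force: [-1.5, -5.0, 10.8]
grip_width: 0.0002
```

>>> {"fn": "move_arm", "kwargs": {"rows": [-0.4, 2.7, 0, 0, 0, 0, 1, -0.4, 2.7, 0, 0, 0, 0, 1]}}

```text
time: 19.0
position: [0.556, 0.0046, 0.0386]
tool_rot: [0.65, 0.76, -0.001, 0.002]
ft_force: [-2.0, -7.0, 9.5]
grip_width: 0.0006
```

>>> {"fn": "move_arm", "kwargs": {"rows": [-0.4, 2.7, 0, 0, 0, 0, 1, 0, 0, 0, 0, 0, 0, 1]}}

```text
time: 19.2
position: [0.5555, 0.0075, 0.0386]
tool_rot: [0.65, 0.76, -0.001, 0.001]
ft_force: [-2.5, -6.9, 10.3]
grip_width: 0.0003
```

```bash
python3 snap.py 14; python3 - <<'E'
import cv2
a=cv2.imread('pics/w14.png')
cv2.imwrite('pics/n14.png',cv2.resize(a[170:270,260:380],None,fx=5,fy=5,interpolation=cv2.INTER_CUBIC))
E
```

```text
19.2 [0.5555 0.0075 0.0386] [ 0.6505  0.7595 -0.0007  0.0015] 8.84742790652706 [-2.5011 -6.8884 10.2543] [-1.2634  0.4944  0.0206] 0.00032868190020676633
```

View pics/n14.png

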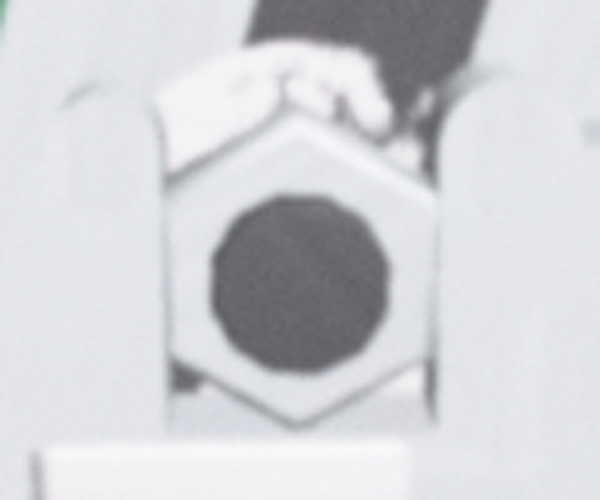

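>>> {"fn": "move_arm", "kwargs": {"rows": [0, 0, 22, 0, 0, 0, 1, 2.9, -34.6, 0, 0, 0, -0.131, 1, 2.9, -34.6, 0, 0, 0, -0.131, 1, 2.9, -34.6, 0, 0, 0, 0, 1, 2.8, -34.7, 0, 0, 0, 0, 1, 0, 0, -25, 0, 0, 0, 1, 0, 0, -10.5, 0, 0, 0, 1, 0, 0, 0, 0, 0, 0, 1, 0, 0, 0, 0, 0, 0, 1]}}

```text
time: 20.15
position: [0.5658, -0.1281, 0.0236]
tool_rot: [0.744, 0.668, -0.0, -0.001]
ft_force: [0.6, -0.2, -0.5]
grip_width: 0.0008
```

```bash
python3 snap.py 15
```

```text
20.15 [ 0.5658 -0.1281  0.0236] [ 0.7442  0.6679 -0.0003 -0.0009] -6.189053071090882 [ 0.5793 -0.1509 -0.4771] [-0.0848  0.1271  0.0148] 0.0007520467961567414
```

View pics/w15.png

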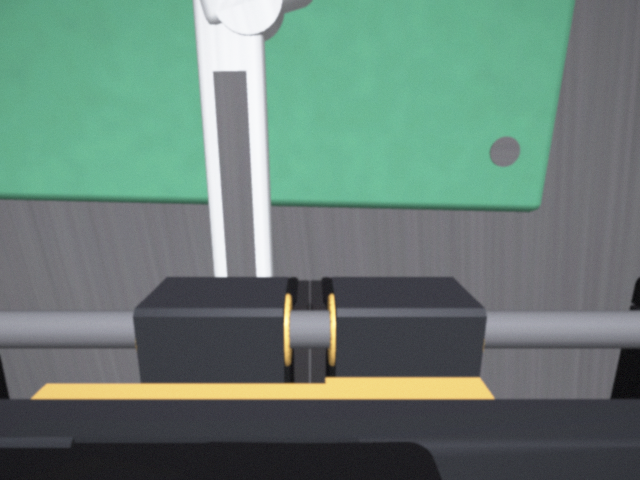

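>>> {"fn": "move_arm", "kwargs": {"rows": [-3, 0.3, 0, 0, 0, 0, 1, -3, 0.3, 0, 0, 0, 0, 1, 0, 0, 0, 0, 0, 0, 1]}}

```text
time: 20.5
position: [0.5599, -0.128, 0.0245]
tool_rot: [0.744, 0.668, -0.0, -0.0]
ft_force: [0.7, -1.1, 0.4]
grip_width: 0.0003
```

>>> {"fn": "move_arm", "kwargs": {"rows": [-2, 0.2, 0, 0, 0, 0, 1, -2, 0.2, 0, 0, 0, 0, 1, 0, 0, 0, 0, 0, 0, 1]}}

```text
time: 20.8
position: [0.5575, -0.1283, 0.0245]
tool_rot: [0.745, 0.667, 0.001, 0.001]
ft_force: [2.8, 1.7, 0.5]
grip_width: 0.0005
```

>>> {"fn": "move_arm", "kwargs": {"rows": [-5, 0, 0, 0, 0, -0.03, 1, -5, 0.2, 0, 0, 0, -0.03, 1]}}

```text
time: 21.0
position: [0.5478, -0.1283, 0.0245]
tool_rot: [0.765, 0.644, 0.001, 0.002]
ft_force: [5.3, 0.9, 1.5]
grip_width: 0.0006
```

>>> {"fn": "move_arm", "kwargs": {"rows": [-5, 0.3, 0, 0, 0, -0.03, 1, -5, 0.5, 0, 0, 0, -0.03, 1]}}

```text
time: 21.2
position: [0.5374, -0.1276, 0.0245]
tool_rot: [0.784, 0.621, 0.001, 0.001]
ft_force: [5.4, 2.1, 1.3]
grip_width: 0.0003
```

```bash
python3 snap.py 16
```

```text
21.2 [ 0.5374 -0.1276  0.0245] [0.7842 0.6206 0.0009 0.0015] -13.287033112505242 [5.4422 2.0974 1.2706] [ 0.1538 -0.7885  0.0244] 0.00031302518665771194
```

View pics/w16.png

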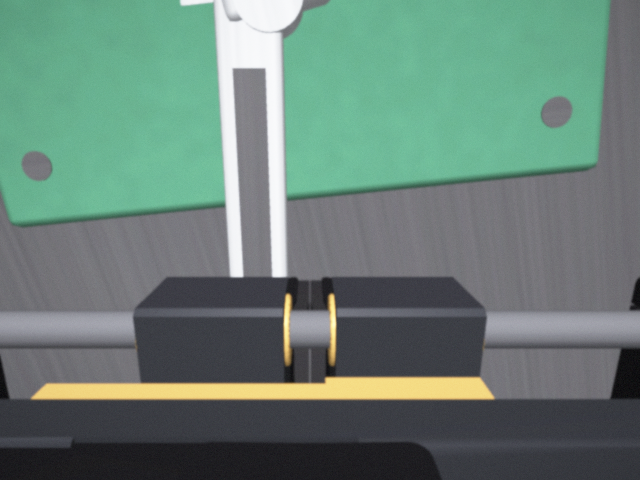

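>>> {"fn": "move_arm", "kwargs": {"rows": [-5, 0.6, 0, 0, 0, -0.03, 1, -5, 0.8, 0, 0, 0, -0.03, 1, -5, 0.9, 0, 0, 0, -0.03, 1]}}

```text
time: 21.55
position: [0.5226, -0.1255, 0.0245]
tool_rot: [0.811, 0.585, 0.001, 0.002]
ft_force: [5.6, 1.3, 1.4]
grip_width: 0.0004
```

>>> {"fn": "move_arm", "kwargs": {"rows": [-5, 1.1, 0, 0, 0, -0.03, 1, -4.9, 1.2, 0, 0, 0, -0.03, 1]}}

```text
time: 21.75
position: [0.5127, -0.1233, 0.0245]
tool_rot: [0.828, 0.56, 0.001, 0.002]
ft_force: [5.8, 1.4, 2.1]
grip_width: 0.0004
```

>>> {"fn": "move_arm", "kwargs": {"rows": [-2.5, 0.6, 0, 0, 0, -0.015, 1, -2.5, 0.7, 0, 0, 0, -0.015, 1]}}

```text
time: 21.95
position: [0.5078, -0.1219, 0.0245]
tool_rot: [0.836, 0.548, 0.001, 0.002]
ft_force: [5.4, 0.9, 2.5]
grip_width: 0.0006
```

>>> {"fn": "move_arm", "kwargs": {"rows": [0, 0, 0, 0, 0, 0, 1, 0, 0, 0, 0, 0, 0, 1]}}

```text
time: 22.15
position: [0.5072, -0.1218, 0.0244]
tool_rot: [0.836, 0.549, 0.0, 0.001]
ft_force: [4.7, -1.0, 2.1]
grip_width: 0.0005
```

>>> {"fn": "move_arm", "kwargs": {"rows": [-2.5, 0.7, 0, 0, 0, -0.015, 1, -2.5, 0.7, 0, 0, 0, -0.015, 1]}}

```text
time: 22.35
position: [0.5028, -0.1205, 0.0244]
tool_rot: [0.844, 0.536, 0.001, 0.001]
ft_force: [6.9, 0.8, 2.8]
grip_width: 0.0003
```

```bash
python3 snap.py 17
```

```text
22.35 [ 0.5028 -0.1205  0.0244] [0.8444 0.5357 0.0009 0.0014] -25.221815214877424 [6.9139 0.7519 2.8252] [ 0.0515 -0.9011 -0.0078] 0.0002842162928518235
```

View pics/w17.png

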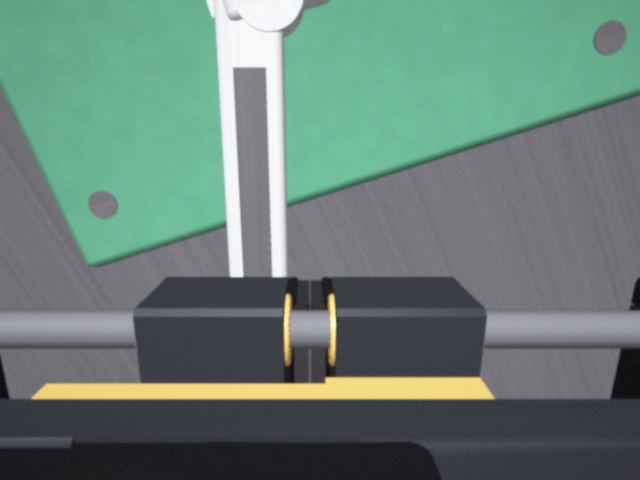

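>>> {"fn": "move_arm", "kwargs": {"rows": [-0.8, 1.3, 0, 0, 0, -0.0075, 1, -1.2, 0.4, 0, 0, 0, -0.0075, 1]}}

```text
time: 22.6
position: [0.5005, -0.1195, 0.0243]
tool_rot: [0.848, 0.53, 0.0, 0.002]
ft_force: [3.9, -3.1, 2.2]
grip_width: 0.0005
```

>>> {"fn": "move_arm", "kwargs": {"rows": [-1.2, 0.5, 0, 0, 0, -0.0075, 1, -1.2, 0.4, 0, 0, 0, -0.0075, 1]}}

```text
time: 22.8
position: [0.4981, -0.1187, 0.0243]
tool_rot: [0.852, 0.524, 0.0, 0.002]
ft_force: [3.8, -3.4, 1.1]
grip_width: 0.0004
```

>>> {"fn": "move_arm", "kwargs": {"rows": [-1.6, 0.6, 0, 0, 0, -0.01, 1, -1.6, 0.6, 0, 0, 0, -0.01, 1]}}

```text
time: 23.0
position: [0.4949, -0.1175, 0.0243]
tool_rot: [0.857, 0.515, 0.0, 0.002]
ft_force: [4.3, -3.2, 2.0]
grip_width: 0.0008
```

>>> {"fn": "move_arm", "kwargs": {"rows": [-1.6, 0.6, 0, 0, 0, -0.01, 1, -1.6, 0.6, 0, 0, 0, -0.01, 1]}}

```text
time: 23.2
position: [0.4917, -0.1162, 0.0243]
tool_rot: [0.862, 0.506, 0.0, 0.002]
ft_force: [3.9, -3.1, 1.4]
grip_width: 0.0001
```

>>> {"fn": "move_arm", "kwargs": {"rows": [-1.6, 0.6, 0, 0, 0, -0.01, 1, -1.6, 0.6, 0, 0, 0, -0.01, 1]}}

```text
time: 23.4
position: [0.4886, -0.115, 0.0243]
tool_rot: [0.867, 0.498, 0.001, 0.002]
ft_force: [4.9, -2.6, 2.3]
grip_width: 0.0004
```

>>> {"fn": "move_arm", "kwargs": {"rows": [-1.5, 0.7, 0, 0, 0, -0.01, 1, -1.5, 0.7, 0, 0, 0, -0.01, 1]}}

```text
time: 23.6
position: [0.4856, -0.1136, 0.0243]
tool_rot: [0.872, 0.489, 0.001, 0.002]
ft_force: [3.8, -3.4, 2.1]
grip_width: 0.0004
```

>>> {"fn": "move_arm", "kwargs": {"rows": [-1.5, 0.7, 0, 0, 0, -0.01, 1, -1.5, 0.7, 0, 0, 0, -0.01, 1]}}

```text
time: 23.8
position: [0.4826, -0.1123, 0.0243]
tool_rot: [0.877, 0.48, 0.001, 0.002]
ft_force: [3.4, -3.3, 2.5]
grip_width: 0.0005
```

>>> {"fn": "move_arm", "kwargs": {"rows": [-1.5, 0.7, 0, 0, 0, -0.01, 1, -1.5, 0.7, 0, 0, 0, -0.01, 1]}}

```text
time: 24.0
position: [0.4801, -0.1111, 0.0244]
tool_rot: [0.882, 0.471, 0.001, 0.002]
ft_force: [5.0, -3.4, 1.7]
grip_width: 0.0007
```

```bash
python3 snap.py 18
```

```text
24.0 [ 0.4801 -0.1111  0.0244] [0.8819 0.4714 0.0009 0.0021] -33.75245635528868 [ 4.9932 -3.4316  1.6634] [-0.7337 -0.7608  0.0248] 0.0006553986281392008
```

View pics/w18.png

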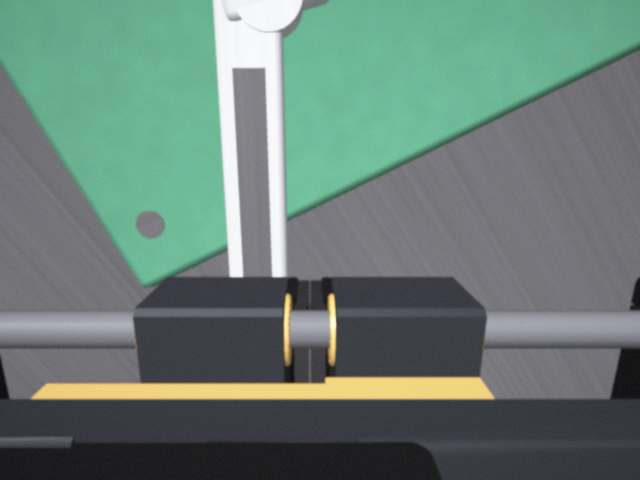

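>>> {"fn": "move_arm", "kwargs": {"rows": [-0.8, 0.4, 0, 0, 0, -0.005, 1, 0, 0, 0, 0, 0, 0, 1]}}

```text
time: 24.25
position: [0.4794, -0.1108, 0.0244]
tool_rot: [0.883, 0.469, 0.001, 0.002]
ft_force: [4.5, -3.9, 1.8]
grip_width: 0.0003
```

>>> {"fn": "move_arm", "kwargs": {"rows": [-0.8, 0.4, 0, 0, 0, -0.005, 1, 0, 0, 0, 0, 0, 0, 1]}}

```text
time: 24.45
position: [0.4789, -0.1105, 0.0244]
tool_rot: [0.884, 0.467, 0.001, 0.002]
ft_force: [4.6, -3.0, 0.8]
grip_width: 0.0004
```

>>> {"fn": "move_arm", "kwargs": {"rows": [-0.8, 0.4, 0, 0, 0, -0.005, 1, -0.8, 0.4, 0, 0, 0, -0.005, 1]}}

```text
time: 24.65
position: [0.4778, -0.11, 0.0244]
tool_rot: [0.887, 0.463, 0.002, 0.003]
ft_force: [5.9, -3.7, 0.3]
grip_width: 0.0006
```

>>> {"fn": "move_arm", "kwargs": {"rows": [-0.8, 0.4, 0, 0, 0, -0.005, 1, -0.8, 0.4, 0, 0, 0, -0.005, 1]}}

```text
time: 24.85
position: [0.4766, -0.1094, 0.0244]
tool_rot: [0.889, 0.458, 0.002, 0.003]
ft_force: [7.4, -3.7, 0.6]
grip_width: 0.0005
```

>>> {"fn": "move_arm", "kwargs": {"rows": [-0.8, 0.4, 0, 0, 0, -0.003, 1, 0, 0, 0, 0, 0, 0, 1]}}

```text
time: 25.05
position: [0.4759, -0.109, 0.0244]
tool_rot: [0.889, 0.457, 0.002, 0.003]
ft_force: [6.0, -3.8, 0.1]
grip_width: 0.0004
```

```bash
cat > f.py <<'E'
from h import *
o=robot.get_obs();y=2*np.arctan2(o['tool_rot'][1],o['tool_rot'][0])-np.pi/2
n=np.array([np.cos(y),np.sin(y)]);t=np.array([-n[1],n[0]]);F=o['ft_force'][:2]
print(o['time'],o['position'],np.degrees(y),'normal',F@n,'along(toward nut +)',F@t,o['ft_force'][2])
E
python3 f.py
```

```text
25.05 [ 0.47593265 -0.10899281  0.02440902] -35.62213375398445 normal 7.124245994500305 along(toward nut +) 0.4096966894846516 0.12245519362846663
```

>>> {"fn": "move_arm", "kwargs": {"rows": [-0.8, 0.4, 0, 0, 0, -0.003, 1, -0.8, 0.4, 0, 0, 0, -0.003, 1]}}

```text
time: 25.25
position: [0.4749, -0.1085, 0.0244]
tool_rot: [0.891, 0.454, 0.002, 0.004]
ft_force: [7.1, -4.1, -0.7]
grip_width: 0.0004
```

>>> {"fn": "move_arm", "kwargs": {"rows": [0, 0, 0, 0, 0, 0, 1]}}

```text
time: 25.35
position: [0.4748, -0.1084, 0.0244]
tool_rot: [0.891, 0.454, 0.002, 0.004]
ft_force: [6.8, -3.4, -0.9]
grip_width: 0.0007
```

```bash
python3 f.py
```

```text
25.35 [ 0.47481685 -0.10839857  0.02444131] -35.96976926924886 normal 7.4749396737116385 along(toward nut +) 1.1990070572682912 -0.9043741336007058
```

```bash
python3 - <<'E'
from h import *
c=cam('side','s2.png');print(robot.get_obs()['ft_force'])
p=proj(c,[.5555,.0415,.033]);print(p)
a=cv2.imread('pics/s2.png');u,v=map(int,p)
cv2.imwrite('pics/s2c.png',cv2.resize(a[v-35:v+75,u-80:u+50],None,fx=5.5,fy=5.5,interpolation=cv2.INTER_CUBIC))
E
python3 f.py; python3 snap.py 19
```

```text
[ 6.86662279 -4.53406925  0.118978  ]
[339.20466663 236.79153953]
25.4 [ 0.47480038 -0.10840373  0.02443443] -35.97217673430591 normal 8.22045128728107 along(toward nut +) 0.36396866229583097 0.11897800183919316
25.4 [ 0.4748 -0.1084  0.0244] [0.8909 0.4542 0.0023 0.0037] -35.97217673430591 [ 6.8666 -4.5341  0.119 ] [-0.8197 -1.1536 -0.0001] 0.0005635965536440824
```

View pics/s2c.png

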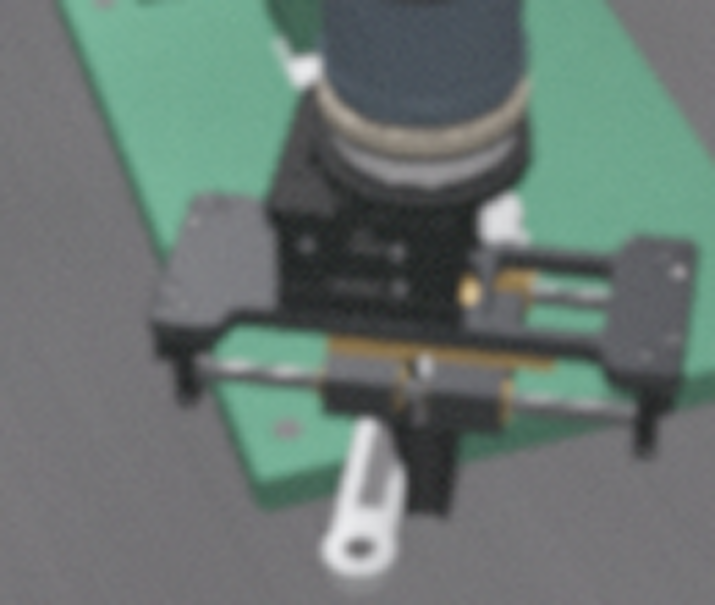

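View pics/w19.png

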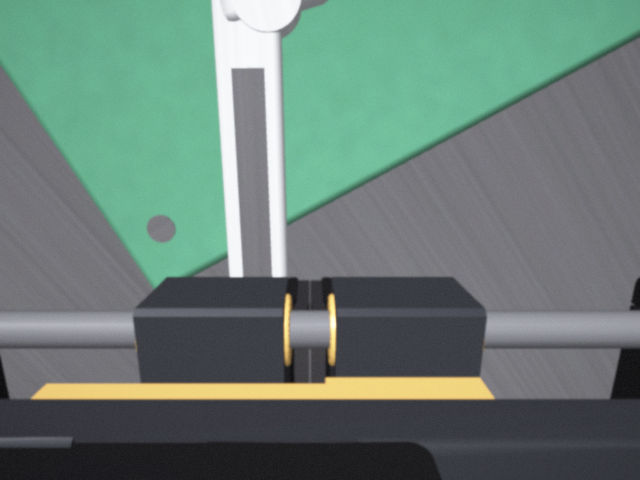

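```bash
cat > hang.py <<'E'
from h import *
def hang(n):
    c=np.load(f'w{n}.npy',allow_pickle=True).item()
    g=cv2.GaussianBlur(cv2.cvtColor(c['color'],cv2.COLOR_RGB2GRAY).astype(np.float32),(3,3),0)
    M=[]
    for v in range(100,270,4):
        r=g[v];x=range(185,330);m=[u for u in x if r[u]>170]
        if not m: continue
        l,h=m[0],m[-1]
        l=l-(r[l]-170)/(r[l]-r[l-1]);h=h+(r[h]-170)/(r[h]-r[h+1])
        L=ray(c,(l,v),.032)[:2];H=ray(c,(h,v),.032)[:2]
        M.append((*L,*H))
    M=np.array(M);res=[]
    for k in (0,2):
        P=M[:,k:k+2];q=P.mean(0);d=np.linalg.svd(P-q)[2][0];d=d*np.sign(-d[1])
        res.append((np.degrees(np.arctan2(d[1],d[0])),q,d))
    mid=(M[:,:2]+M[:,2:]).mean(0)/2
    d=(res[0][2]+res[1][2]);d/=np.linalg.norm(d)
    w=np.median(np.abs((M[:,2:]-M[:,:2])@[-d[1],d[0]]))*1e3
    e=np.array([.5555,.0415])-mid
    print(n,'ang L,R',round(res[0][0],2),round(res[1][0],2),'w',w.round(1),'axis offset from nut centre mm',(1e3*(e@[-d[1],d[0]])).round(2))
if __name__=='__main__':
    import sys
    for n in sys.argv[1:]: hang(n)
E
python3 hang.py 15 16 17 18 19
```

```text
15 ang L,R -95.16 -95.5 w 23.4 axis offset from nut centre mm 0.15
16 ang L,R -102.58 -103.03 w 23.4 axis offset from nut centre mm 0.42
17 ang L,R -114.54 -114.98 w 23.4 axis offset from nut centre mm 0.46
18 ang L,R -123.2 -123.32 w 23.4 axis offset from nut centre mm 0.08
19 ang L,R -125.25 -125.29 w 23.4 axis offset from nut centre mm 0.11
```

>>> {"fn": "move_arm", "kwargs": {"rows": [-0.8, 0.4, 0, 0, 0, -0.003, 1, -0.8, 0.4, 0, 0, 0, -0.003, 1, 0, 0, 0, 0, 0, 0, 1]}}

```text
time: 25.75
position: [0.4737, -0.1078, 0.0245]
tool_rot: [0.892, 0.451, 0.003, 0.004]
ft_force: [7.3, -4.3, -1.1]
grip_width: 0.0009
```

```bash
python3 f.py;python3 snap.py 20; python3 f.py; python3 hang.py 20
```

```text
25.75 [ 0.47373837 -0.1077988   0.02445754] -36.321998803129944 normal 8.466316810440977 along(toward nut +) 0.8289904032038271 -1.1434854308138802
25.75 [ 0.4737 -0.1078  0.0245] [0.8923 0.4515 0.0027 0.0042] -36.321998803129944 [ 7.3123 -4.3469 -1.1435] [-0.835  -1.2987  0.029 ] 0.0008645765764959631
25.8 [ 0.47372109 -0.10782203  0.02445548] -36.32095356529348 normal 8.788413780050014 along(toward nut +) 2.0285413324366135 -1.1445958087961816
20 ang L,R -125.69 -125.72 w 23.4 axis offset from nut centre mm 0.06
```

>>> {"fn": "move_arm", "kwargs": {"rows": [-0.8, 0.4, 0, 0, 0, -0.003, 1, -0.8, 0.4, 0, 0, 0, -0.003, 1, 0, 0, 0, 0, 0, 0, 1]}}

```text
time: 26.1
position: [0.4712, -0.1066, 0.0244]
tool_rot: [0.894, 0.449, 0.002, 0.003]
ft_force: [5.7, -4.3, -0.5]
grip_width: 0.0002
```

```bash
python3 f.py;python3 snap.py 21; python3 f.py; python3 hang.py 21
```

```text
26.1 [ 0.47117266 -0.10662287  0.02440664] -36.66681031041698 normal 7.146932433217261 along(toward nut +) -0.05950192044108324 -0.46585776741362017
26.1 [ 0.4712 -0.1066  0.0244] [0.8936 0.4488 0.002  0.0034] -36.66681031041698 [ 5.6972 -4.3156 -0.4659] [-0.817  -1.0632 -0.0146] 0.00023727305070367694
26.15 [ 0.47113972 -0.10661976  0.02440134] -36.66606886537502 normal 7.927614572623462 along(toward nut +) -0.265266314013766 0.5785794953643518
21 ang L,R -126.68 -126.7 w 23.4 axis offset from nut centre mm -0.06
```

>>> {"fn": "move_arm", "kwargs": {"rows": [5, -3.6, 0, 0, 0, 0, 1, 5, -3.6, 0, 0, 0, 0, 1, 0, 0, 30, 0, 0, 0, 1, 8, 20, 25, 0, 0, 0, 1, 16, 40, 0, 0, 0, 0, 1, 16, 40, 0, 0, 0, 0, 1, 8, 20, 0, 0, 0, 0, 1, 0, 0, 0, 0, 0, 0, 1, 0, 0, 0, 0, 0, 0, 1]}}

```text
time: 27.05
position: [0.5238, 0.0091, 0.0782]
tool_rot: [0.893, 0.45, -0.002, -0.001]
ft_force: [-0.2, -0.2, -0.9]
grip_width: 0.0006
```

```bash
python3 snap.py 22;python3 - <<'E'
import cv2
a=cv2.imread('pics/w22.png')
cv2.imwrite('pics/n22.png',cv2.resize(a[140:280,230:400],None,fx=4.5,fy=4.2,interpolation=cv2.INTER_CUBIC))
E
```

```text
27.05 [0.5238 0.0091 0.0782] [ 0.8933  0.4495 -0.0021 -0.0013] -36.57562323135879 [-0.2495 -0.1896 -0.8806] [-0.1033  0.0944 -0.0276] 0.0006146996888214047
```

View pics/w22.png

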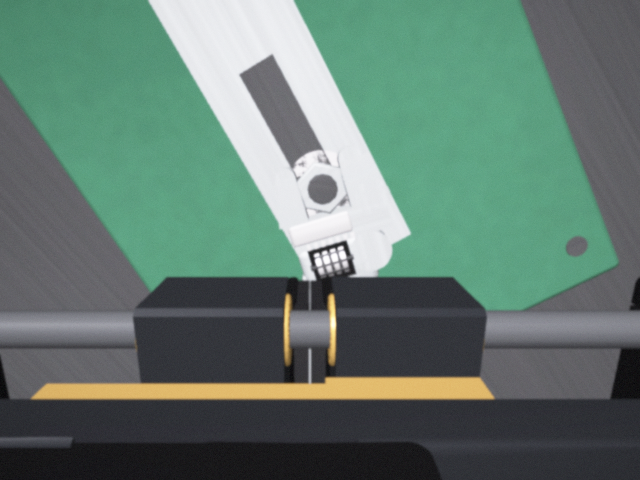

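View pics/n22.png

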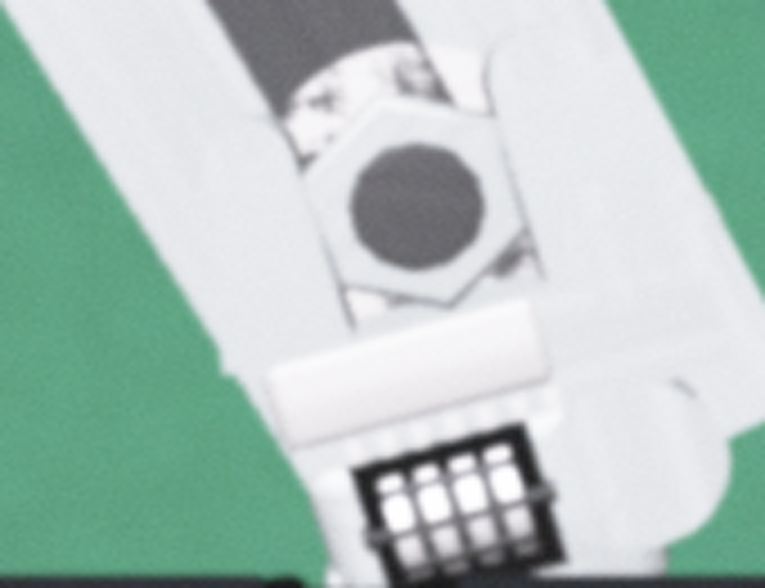

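```bash
python3 - <<'E'
from h import *
c=np.load('w22.npy',allow_pickle=True).item()
P=[(305,177),(385,97),(497,118),(526,235),(450,303),(343,290)]
X=np.array([ray(c,(p[0]/4.5+230-.39,p[1]/4.2+140-.38),.033)[:2] for p in P])
m=X.mean(0);d=X-m;print(m,np.hypot(*d.T)*1000,np.degrees(np.arctan2(d[:,1],d[:,0]))%60,(np.degrees(np.arctan2(d[:,1],d[:,0]))%60).mean())
f=lambda p:ray(c,(p[0]/4.5+230-.39,p[1]/4.2+140-.38),.034)[:2]
for a,b in [((298,160),(353,328)),((490,110),(545,278)),((355,330),(545,300))]:
    v=f(b)-f(a);print(np.degrees(np.arctan2(v[1],v[0])))
E
```

```text
[0.55529441 0.04009644] [13.22571739 13.40411891 13.63145246 12.97854367 12.79886152 13.59545939] [ 8.95876279  9.74216683 13.03937467  6.62062491 10.89017565 14.5898307 ] 10.640155925848566
-109.89936400547944
-108.37481415983753
-26.751275417585784
```

>>> {"fn": "move_arm", "kwargs": {"rows": [-8, -20, 0, 0, 0, 0, 1, -16, -40, 0, 0, 0, 0, 1, -16, -40, 0, 0, 0, 0, 1, -8, -20, -25, 0, 0, 0, 1, 0, 0, -30, 0, 0, 0, 1, 0, 0, 0, 0, 0, 0, 1, -2.5, 1.8, 0, 0, 0, 0, 1, 0, 0, 0, 0, 0, 0, 1]}}

```text
time: 27.9
position: [0.4759, -0.11, 0.0249]
tool_rot: [0.894, 0.449, 0.0, 0.001]
ft_force: [0.7, -1.0, -0.5]
grip_width: 0.0004
```

```bash
python3 f.py;python3 snap.py 23; python3 f.py; python3 hang.py 23
```

```text
27.9 [ 0.4759368  -0.10996151  0.0249434 ] -36.658664856775296 normal 1.1210608299246947 along(toward nut +) -0.37247448624455864 -0.49912423720100113
27.9 [ 0.4759 -0.11    0.0249] [0.8936 0.4489 0.0004 0.0007] -36.658664856775296 [ 0.6769 -0.9681 -0.4991] [-0.2596 -0.0129  0.008 ] 0.0004372671800045841
27.95 [ 0.47606286 -0.10970728  0.02514707] -36.6393910584876 normal 0.9375743633796966 along(toward nut +) -0.12880808103120892 -0.49097993511541377
23 ang L,R -124.77 -124.82 w 23.4 axis offset from nut centre mm -0.1
```

>>> {"fn": "move_arm", "kwargs": {"rows": [-1.2, 0.9, 0, 0, 0, 0, 1, -1.2, 0.9, 0, 0, 0, 0, 1, 0, 0, 0, 0, 0, 0, 1]}}

```text
time: 28.25
position: [0.4754, -0.1089, 0.0252]
tool_rot: [0.893, 0.449, 0.002, 0.003]
ft_force: [2.4, -5.0, 1.5]
grip_width: 0.0003
```

```bash
python3 f.py;python3 snap.py 24 >/dev/null; python3 f.py; python3 hang.py 24
```

```text
28.25 [ 0.47537601 -0.10893624  0.02520576] -36.58746455181492 normal 4.941499209216513 along(toward nut +) -2.551190041522499 1.526434365467127
28.3 [ 0.47534644 -0.10893552  0.02519783] -36.58819948331526 normal 4.550364956146551 along(toward nut +) -2.7343469623829537 1.784252904926815
24 ang L,R -125.08 -125.13 w 23.4 axis offset from nut centre mm -0.09
```

>>> {"fn": "move_arm", "kwargs": {"rows": [-1.2, 0.8, 0, 0, 0, -0.005, 1, -1.2, 0.8, 0, 0, 0, -0.005, 1, 0, 0, 0, 0, 0, 0, 1]}}

```text
time: 28.6
position: [0.474, -0.1081, 0.0253]
tool_rot: [0.896, 0.445, 0.002, 0.004]
ft_force: [2.9, -7.2, 0.6]
grip_width: 0.0006
```

```bash
python3 f.py;python3 snap.py 25 >/dev/null; python3 f.py; python3 hang.py 25
```

```text
28.6 [ 0.47397882 -0.10811269  0.0252521 ] -37.15316517615506 normal 6.591794128039923 along(toward nut +) -3.978219716052673 0.5658438163585767
28.65 [ 0.47397668 -0.10814922  0.02526182] -37.156546057958586 normal 5.813011799098926 along(toward nut +) -3.000211845081122 0.29771753089527975
25 ang L,R -125.64 -125.65 w 23.4 axis offset from nut centre mm -0.06
```

>>> {"fn": "move_arm", "kwargs": {"rows": [-1.2, 0.8, 0, 0, 0, -0.004, 1, -1.2, 0.8, 0, 0, 0, -0.004, 1, 0, 0, 0, 0, 0, 0, 1]}}

```text
time: 28.95
position: [0.4723, -0.1071, 0.0253]
tool_rot: [0.897, 0.441, 0.003, 0.004]
ft_force: [2.2, -7.6, -0.9]
grip_width: 0.0007
```

```bash
python3 f.py;python3 snap.py 26 >/dev/null; python3 f.py; python3 hang.py 26
```

```text
28.95 [ 0.47227778 -0.10712122  0.02531003] -37.6031872842501 normal 6.349953305852649 along(toward nut +) -4.64770789274711 -0.92782929692739
29.0 [ 0.47230107 -0.10713688  0.02530683] -37.60102182774873 normal 6.251966624093058 along(toward nut +) -3.6464929987101264 -0.5846114652249672
26 ang L,R -126.3 -126.3 w 23.4 axis offset from nut centre mm -0.04
```

>>> {"fn": "move_arm", "kwargs": {"rows": [-1, 0.7, 0, 0, 0, -0.004, 1, 0, 0, 0, 0, 0, 0, 1]}}

```text
time: 29.2
position: [0.4717, -0.1067, 0.0253]
tool_rot: [0.898, 0.44, 0.003, 0.005]
ft_force: [2.4, -8.5, -0.8]
grip_width: 0.0003
```

```bash
python3 f.py;python3 snap.py 27 >/dev/null; python3 f.py; python3 hang.py 27
```

```text
29.2 [ 0.47165633 -0.10671316  0.02532892] -37.822422669606105 normal 7.140642856269316 along(toward nut +) -5.2302749605027286 -0.761376424181982
29.25 [ 0.47161985 -0.10671866  0.02532065] -37.82924083071832 normal 8.260001041350238 along(toward nut +) -4.6230540379412215 -0.7265053572491118
27 ang L,R -126.57 -126.56 w 23.4 axis offset from nut centre mm -0.08
```

>>> {"fn": "move_arm", "kwargs": {"rows": [-1.7, 0.2, 0, 0, 0, -0.008, 1, -1.4, 0.8, 0, 0, 0, -0.008, 1]}}

```text
time: 29.45
position: [0.4699, -0.1059, 0.0254]
tool_rot: [0.902, 0.432, 0.004, 0.006]
ft_force: [5.6, -7.8, -0.7]
grip_width: 0.0004
```

```bash
python3 f.py;python3 snap.py 28 >/dev/null; python3 f.py; python3 hang.py 28
```

```text
29.45 [ 0.46992477 -0.10589776  0.02544163] -38.811481614213164 normal 9.296376045927566 along(toward nut +) -2.546011831533904 -0.7359676416485343
29.5 [ 0.46972295 -0.10580133  0.02545162] -38.82385199909329 normal 8.388678590114775 along(toward nut +) -1.4338830857399614 -1.8988114111559367
28 ang L,R -127.23 -127.2 w 23.4 axis offset from nut centre mm -0.07
```

>>> {"fn": "move_arm", "kwargs": {"rows": [-1.4, 0.9, 0, 0, 0, -0.008, 1, 0, 0, 0, 0, 0, 0, 1]}}

```text
time: 29.7
position: [0.4689, -0.1053, 0.0255]
tool_rot: [0.903, 0.429, 0.004, 0.006]
ft_force: [6.6, -7.2, -1.1]
grip_width: 0.0007
```

```bash
python3 f.py;python3 snap.py 29 >/dev/null; python3 f.py; python3 hang.py 29
```

```text
29.7 [ 0.46891553 -0.10528063  0.02553768] -39.23652072292949 normal 9.658291076632375 along(toward nut +) -1.4613709284430008 -1.058124206238279
29.75 [ 0.46896834 -0.10533231  0.02552956] -39.231204049554314 normal 9.379163210896872 along(toward nut +) -3.052216061078301 -1.883239382957035
29 ang L,R -127.65 -127.6 w 23.4 axis offset from nut centre mm -0.07
```

>>> {"fn": "move_arm", "kwargs": {"rows": [-0.5, 0.3, 0, 0, 0, -0.003, 1, 0, 0, 0, 0, 0, 0, 1, 0, 0, 0, 0, 0, 0, 1, 0, 0, 0, 0, 0, 0, 1, 0, 0, 0, 0, 0, 0, 1]}}

```text
time: 30.25
position: [0.4687, -0.1052, 0.0256]
tool_rot: [0.904, 0.427, 0.005, 0.006]
ft_force: [5.4, -7.5, -2.0]
grip_width: 0.0006
```

```bash
python3 f.py;python3 snap.py 30 >/dev/null; python3 f.py; python3 hang.py 30
```

```text
30.25 [ 0.46874987 -0.10520737  0.02555402] -39.40391470472884 normal 8.963385891016996 along(toward nut +) -2.339230098845365 -2.0147601752564386
30.3 [ 0.46875518 -0.10520598  0.02555737] -39.406059433364675 normal 10.66215664511819 along(toward nut +) -2.0704883006657426 -1.6584440201550543
30 ang L,R -127.72 -127.67 w 23.4 axis offset from nut centre mm -0.1
```

>>> {"fn": "move_arm", "kwargs": {"rows": [3, -2.4, 0, 0, 0, 0, 1, 3, -2.4, 0, 0, 0, 0, 1, 3, -2.4, 0, 0, 0, 0, 1, 0, 0, 0, 0, 0, 0, 1]}}

```text
time: 30.7
position: [0.4727, -0.1092, 0.0246]
tool_rot: [0.904, 0.427, 0.001, 0.001]
ft_force: [3.3, -1.2, 2.5]
grip_width: 0.0003
```

```bash
python3 f.py;python3 snap.py 31 >/dev/null; python3 f.py; python3 hang.py 31
```

```text
30.7 [ 0.47266821 -0.10919028  0.02463334] -39.465055583969715 normal 3.265075559163317 along(toward nut +) 1.1658164529469417 2.466009498187246
30.75 [ 0.47264547 -0.10922516  0.02459105] -39.46656410147273 normal 3.8421944017275824 along(toward nut +) 1.4080417467780666 2.8487112380256385
31 ang L,R -125.93 -125.9 w 23.4 axis offset from nut centre mm -0.16
```

>>> {"fn": "move_arm", "kwargs": {"rows": [4, -3.2, 0, 0, 0, 0, 1, 4, -3.2, 0, 0, 0, 0, 1, 0, 0, 30, 0, 0, 0, 1, 8, 20, 20, 0, 0, 0, 1, 16, 40, 0, 0, 0, 0, 1, 16, 40, 0, 0, 0, 0, 1, 6, 18, 0, 0, 0, 0, 1, 0, 0, 0, 0, 0, 0, 1, 0, 0, 0, 0, 0, 0, 1]}}

```text
time: 31.65
position: [0.5238, 0.003, 0.0734]
tool_rot: [0.904, 0.427, -0.002, -0.001]
ft_force: [0.2, -0.6, 0.6]
grip_width: 0.0007
```

```bash
python3 snap.py 32;python3 - <<'E'
import cv2
a=cv2.imread('pics/w32.png')
cv2.imwrite('pics/n32.png',cv2.resize(a[140:280,240:390],None,fx=5,fy=4.2,interpolation=cv2.INTER_CUBIC))
E
```

```text
31.65 [0.5238 0.003  0.0734] [ 0.9041  0.4274 -0.0015 -0.0009] -39.398145626732685 [ 0.1974 -0.562   0.5966] [-0.092   0.1188 -0.0049] 0.0006844815684368258
```

View pics/n32.png

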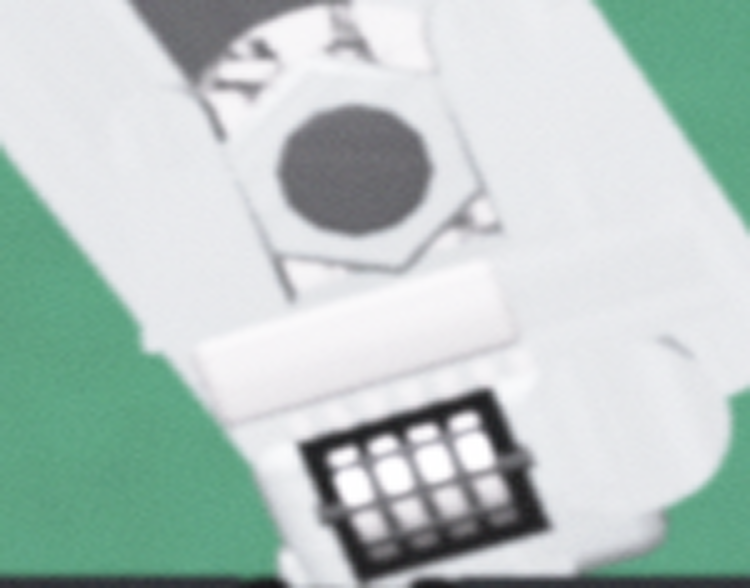

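```bash
python3 - <<'E'
from h import *
c=np.load('w32.npy',allow_pickle=True).item()
f=lambda p,z=.034:ray(c,(p[0]/5+240-.4,p[1]/4.2+140-.38),z)[:2]
P=[(226,148),(312,68),(435,74),(482,187),(402,270),(275,253)]
X=np.array([f(p,.033) for p in P])
m=X.mean(0);d=X-m;a=np.degrees(np.arctan2(d[:,1],d[:,0]))%60;print(m,np.hypot(*d.T)*1000,a,a.mean())
for a,b in [((208,100),(292,300)),((434,68),(502,235)),((228,150),(275,253)),((437,76),(482,187))]:
    v=f(b)-f(a);print(np.degrees(np.arctan2(v[1],v[0])))
E
python3 hang.py 31
```

```text
[0.55530187 0.04008578] [13.04761507 12.31270539 13.38653597 12.85631528 13.12364567 13.0127085 ] [10.46943273 10.84566489 14.88443865 10.36135618 11.7350661  12.14195567] 11.739652369445992
-110.55965494838715
-109.58059686314638
-109.00002643614872
-109.65969103704822
31 ang L,R -125.93 -125.9 w 23.4 axis offset from nut centre mm -0.16
```

```bash
python3 - <<'E'
from h import *
c=np.load('w32.npy',allow_pickle=True).item()
f=lambda p,z:ray(c,(p[0]/5+240-.4,p[1]/4.2+140-.38),z)[:2]
print(f((425,470),.0385), f((412,460),.0385))
o=robot.get_obs();print(o['time'],o['position'])
E
```

```text
[0.53812801 0.00798957] [0.53789648 0.00980104]
31.7 [0.52397993 0.00236846 0.07351322]
```

>>> {"fn": "move_arm", "kwargs": {"rows": [3.5, -1, 0, 0, 0, 0.112, 1, 3.5, -1, -10, 0, 0, 0.112, 1, 3.3, -0.9, -18, 0, 0, 0.113, 1, 0, 0, -3, 0, 0, 0, 1, 0, 0, 0, 0, 0, 0, 1, 0, 0, 0, 0, 0, 0, 1]}}

```text
time: 32.3
position: [0.5353, -0.0008, 0.0433]
tool_rot: [0.821, 0.571, -0.0, -0.0]
ft_force: [-0.4, 0.2, 0.7]
grip_width: 0.0004
```

```bash
python3 snap.py 33
```

```text
32.3 [ 0.5353 -0.0008  0.0433] [ 0.8207  0.5713 -0.0002 -0.0002] -20.319735931978073 [-0.3969  0.1538  0.6627] [-0.1625  0.001   0.0118] 0.00043250343980149626
```

View pics/w33.png

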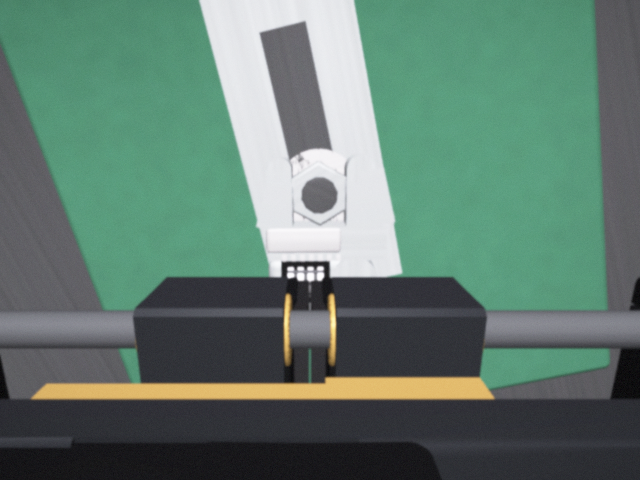

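```bash
python3 - <<'E'
import cv2
a=cv2.imread('pics/w33.png')
cv2.imwrite('pics/n33.png',cv2.resize(a[135:285,250:390],None,fx=5,fy=4,interpolation=cv2.INTER_CUBIC))
E
```

```text
(no output)
```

View pics/n33.png

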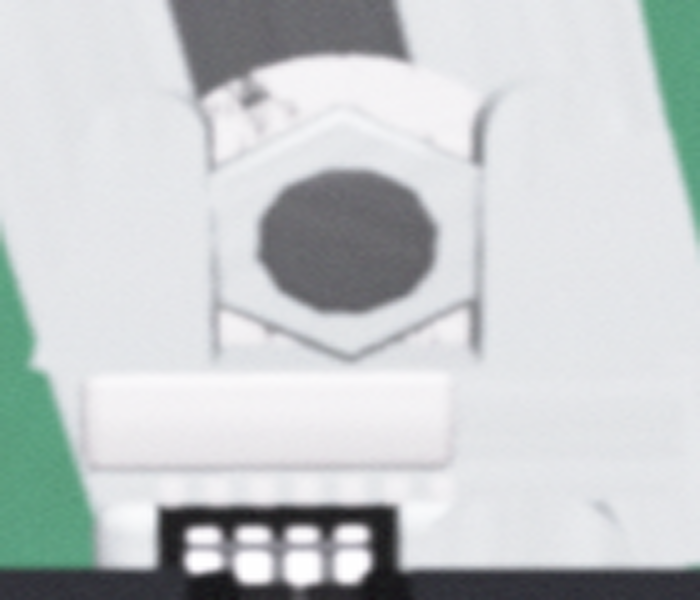

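>>> {"fn": "move_arm", "kwargs": {"rows": [0, 0, -3.5, 0, 0, 0, 1, 0, 0, -1.3, 0, 0, 0, 1, 0, 0, -0.4, 0, 0, 0, 1, 0, 0, 0, 0, 0, 0, 1]}}

```text
time: 32.75
position: [0.5358, -0.0002, 0.0387]
tool_rot: [0.82, 0.572, 0.0, 0.0]
ft_force: [-1.1, -0.4, 5.6]
grip_width: 0.0006
```

>>> {"fn": "move_arm", "kwargs": {"rows": [0, 0, -0.45, 0, 0, 0, 1, 0, 0, 0, 0, 0, 0, 1, 0.9, 2.4, 0, 0, 0, 0, 1, 0.9, 2.4, 0, 0, 0, 0, 1]}}

```text
time: 33.15
position: [0.5371, 0.0033, 0.0386]
tool_rot: [0.819, 0.573, -0.001, 0.001]
ft_force: [-3.4, -6.7, 8.8]
grip_width: 0.0009
```

>>> {"fn": "move_arm", "kwargs": {"rows": [0.9, 2.4, 0, 0, 0, 0, 1, 0.9, 2.4, 0, 0, 0, 0, 1]}}

```text
time: 33.35
position: [0.5389, 0.0079, 0.0386]
tool_rot: [0.82, 0.573, -0.001, 0.001]
ft_force: [-3.2, -6.9, 9.4]
grip_width: 0.0005
```

>>> {"fn": "move_arm", "kwargs": {"rows": [0.9, 2.4, 0, 0, 0, 0, 1, 0.9, 2.4, 0, 0, 0, 0, 1]}}

```text
time: 33.55
position: [0.5413, 0.0128, 0.0386]
tool_rot: [0.82, 0.573, -0.0, 0.001]
ft_force: [-1.9, -4.0, 6.7]
grip_width: 0.0005
```

>>> {"fn": "move_arm", "kwargs": {"rows": [0, 0, 27, 0, 0, 0, 1, -15, -32, 0, 0, 0, -0.1, 1, -15, -32, 0, 0, 0, -0.1, 1, -15, -32, 0, 0, 0, -0.1, 1, -14.5, -31.8, 0, 0, 0, 0, 1, 0, 0, -25, 0, 0, 0, 1, 0, 0, -15.5, 0, 0, 0, 1, 0, 0, 0, 0, 0, 0, 1, 0, 0, 0, 0, 0, 0, 1]}}

```text
time: 34.45
position: [0.4815, -0.1134, 0.0239]
tool_rot: [0.896, 0.443, -0.0, -0.0]
ft_force: [0.3, -0.4, -0.1]
grip_width: 0.0003
```

```bash
python3 f.py;python3 snap.py 34 >/dev/null; python3 hang.py 34
```

```text
34.45 [ 0.48151373 -0.11343288  0.02391248] -37.35153612023958 normal 0.5354339619109586 along(toward nut +) -0.13842589321834364 -0.05005982296456973
34 ang L,R -124.65 -124.61 w 23.4 axis offset from nut centre mm -0.31
```

>>> {"fn": "move_arm", "kwargs": {"rows": [-3.2, 2.3, 0, 0, 0, 0, 1, -3.2, 2.3, 0, 0, 0, 0, 1, -2.4, 1.8, 0, 0, 0, 0, 1, -1.6, 1.1, 0, 0, 0, -0.005, 1, -1.6, 1.1, 0, 0, 0, -0.005, 1, 0, 0, 0, 0, 0, 0, 1]}}

```text
time: 35.1
position: [0.473, -0.1072, 0.0247]
tool_rot: [0.898, 0.439, 0.002, 0.004]
ft_force: [3.6, -5.5, -1.7]
grip_width: 0.0004
```

```bash
python3 f.py
```

```text
35.1 [ 0.47301493 -0.10723902  0.02474848] -37.87730003960512 normal 6.193788891949831 along(toward nut +) -2.095489739200585 -1.6697671963945955
```

>>> {"fn": "move_arm", "kwargs": {"rows": [-1.6, 1.1, 0, 0, 0, -0.006, 1, -1.6, 1.1, 0, 0, 0, -0.006, 1, 0, 0, 0, 0, 0, 0, 1]}}

```text
time: 35.4
position: [0.471, -0.106, 0.0249]
tool_rot: [0.901, 0.434, 0.003, 0.005]
ft_force: [4.4, -8.0, -1.6]
grip_width: 0.0005
```

```bash
python3 f.py;python3 snap.py 35 >/dev/null; python3 f.py; python3 hang.py 35
```

```text
35.4 [ 0.47095676 -0.10596421  0.02489913] -38.54618831359225 normal 8.407255819848167 along(toward nut +) -3.4768460054812333 -1.5609611682919953
35.45 [ 0.47104133 -0.10602242  0.02491759] -38.549980434307116 normal 7.55728590722427 along(toward nut +) -3.3060545985307725 -1.225913588511077
35 ang L,R -126.94 -126.9 w 23.4 axis offset from nut centre mm -0.05
```

>>> {"fn": "move_arm", "kwargs": {"rows": [-1.5, 0.6, 0, 0, 0, -0.005, 1, -1.3, 0.8, 0, 0, 0, -0.005, 1, 0, 0, 0, 0, 0, 0, 1]}}

```text
time: 35.75
position: [0.4694, -0.1051, 0.0251]
tool_rot: [0.903, 0.429, 0.004, 0.006]
ft_force: [4.7, -7.6, -2.4]
grip_width: 0.0005
```

```bash
python3 f.py;python3 snap.py 36 >/dev/null; python3 f.py; python3 hang.py 36
```

```text
35.75 [ 0.46940248 -0.10509349  0.02507805] -39.13831666439897 normal 8.491453568019217 along(toward nut +) -2.932400616599458 -2.3715672649795936
35.8 [ 0.46942679 -0.10511476  0.02506158] -39.13534469679172 normal 7.76341477122988 along(toward nut +) -2.60964288568778 -1.9743057970876003
36 ang L,R -127.57 -127.53 w 23.4 axis offset from nut centre mm -0.1
```

>>> {"fn": "move_arm", "kwargs": {"rows": [-0.6, 0.3, 0, 0, 0, -0.002, 1, 0, 0, 0, 0, 0, 0, 1]}}

```text
time: 36.0
position: [0.4692, -0.105, 0.0251]
tool_rot: [0.904, 0.428, 0.004, 0.006]
ft_force: [6.6, -8.4, -2.2]
grip_width: 0.0007
```

```bash
for i in 1 2 3 4 5 6 7 8; do python3 f.py; python3 -c "
from h import *
robot.camera('wrist')"; done; python3 snap.py 37 >/dev/null; python3 hang.py 37
```

```text
36.0 [ 0.46917227 -0.10497637  0.02510765] -39.25750022365183 normal 10.459170747592808 along(toward nut +) -2.3177299911123628 -2.1717026867945215
36.05 [ 0.46917031 -0.10497694  0.02510723] -39.25415185568986 normal 9.728215402032921 along(toward nut +) -1.8653688873961194 -2.2344584940825083
36.1 [ 0.46916537 -0.1049563   0.02510396] -39.25139749168592 normal 8.974612088181678 along(toward nut +) -2.834986416039704 -2.6772742488145527
36.15 [ 0.46914654 -0.10496665  0.02510351] -39.254469756264875 normal 8.64814219187667 along(toward nut +) -2.709383393057445 -1.122915591564965
36.2 [ 0.46915497 -0.1049815   0.02511844] -39.25552522573894 normal 8.689219873232505 along(toward nut +) -2.0341447245023985 -1.1493366048786073
36.25 [ 0.46919072 -0.104949    0.02511024] -39.25530647403188 normal 8.84947112618931 along(toward nut +) -3.507676113815658 -2.8529810815705208
36.3 [ 0.46919097 -0.10497444  0.02511218] -39.25869146583043 normal 9.571585575621556 along(toward nut +) -2.6959535369739034 -1.2777719478916714
36.35 [ 0.46915444 -0.10497261  0.02509486] -39.25487451906756 normal 8.659459535887088 along(toward nut +) -1.9955594291315697 -1.3791835785265965
37 ang L,R -127.66 -127.6 w 23.4 axis offset from nut centre mm -0.07
```

>>> {"fn": "move_arm", "kwargs": {"rows": [3, -2.3, 0, 0, 0, 0, 1, 3, -2.3, 0, 0, 0, 0, 1, 3, -2.3, 0, 0, 0, 0, 1, 4, -3, 0, 0, 0, 0, 1, 4, -3, 0, 0, 0, 0, 1, 4, -3, 0, 0, 0, 0, 1, 0, 0, 30, 0, 0, 0, 1, 6, 20, 20, 0, 0, 0, 1, 12, 40, 0, 0, 0, 0, 1, 12, 40, 10, 0, 0, 0, 1, 5, 25, 10, 0, 0, 0, 1, 0, 0, 0, 0, 0, 0, 1]}}

```text
time: 37.65
position: [0.5192, 0.0109, 0.0947]
tool_rot: [0.903, 0.43, 0.0, 0.0]
ft_force: [-0.7, -0.8, 0.7]
grip_width: 0.0004
```

```bash
python3 snap.py 38; python3 -c "
from h import *
cam('top','top9.png')
a=cv2.imread('pics/w38.png')
cv2.imwrite('pics/n38.png',cv2.resize(a[130:280,240:400],None,fx=4.5,fy=4,interpolation=cv2.INTER_CUBIC))"
```

```text
37.65 [0.5192 0.0109 0.0947] [0.9028 0.4301 0.0004 0.    ] -39.047246297902966 [-0.666  -0.831   0.6997] [-0.0491  0.0574  0.0485] 0.0004040215316064005
```

View pics/n38.png

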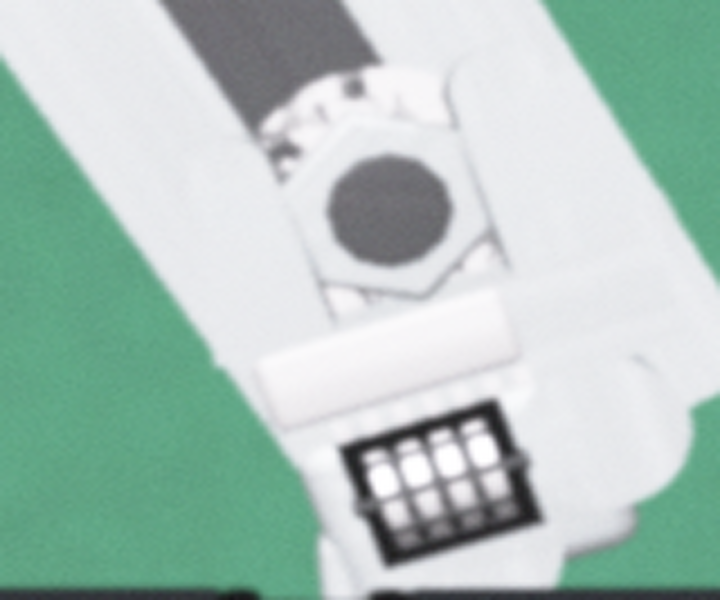

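View pics/top9.png

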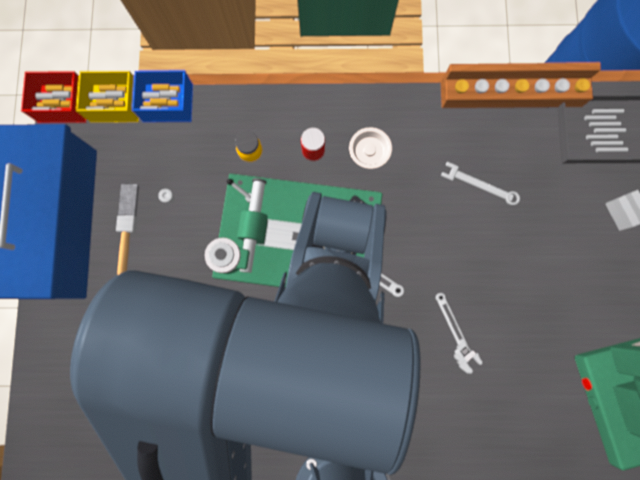

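>>> {"fn": "move_arm", "kwargs": {"rows": [0, 0, 40, 0, 0, 0, 1, 0, 0, 40, 0, 0, 0, 1, 0, 0, 0, 0, 0, 0, 1, 0, 0, 0, 0, 0, 0, 1]}}

```text
time: 38.15
position: [0.5188, 0.0066, 0.1741]
tool_rot: [0.904, 0.427, 0.0, 0.0]
ft_force: [-1.1, 0.1, 0.2]
grip_width: 0.0008
```

```bash
python3 -c "
from h import *
print(robot.get_obs()['time'],robot.get_obs()['position'],robot.hand_in())"
```

```text
the job is handed in; nothing more can be done
38.15 [0.51875306 0.00662525 0.17412   ] None
```

The clamp nut is seated and nipped up with the adjustable wrench. I handed the job in at 38 s of the 72 s allowed.

- **Fitting:** I picked up the large grey wrench, slid it flat onto the nut and rolled the worm at about 10 N. The rub force rose from 3 N to 7 N, which showed the jaws had closed on the nut.
- **Turning:** I pushed the tail clockwise. The nut turned about 0.48 rad, then the handle stopped turning freely and only sprang under load. I held about 9 to 10 N at the tail (sensor reading, about 0.6 N of it offset) twice, for about half a second each. The handle did not move either time.
- **Last checks:** After the first press the handle came back to the same resting angle (-124.6° against -124.8° before it). Rubbing the worm again then only slipped, so the jaws had not loosened. After the second press I checked the jaws only in a picture, where they still look snug with the wrench flat and the nut fully in the mouth. The bystanders in view were unmoved in the last overhead picture, but the arm hid the area around the cardboard box.

**Less certain:**
- **Force noise:** Readings were noisy by up to about 1 N.
- **Running drag:** It read about 5 N instead of the expected 2 to 3 N, probably because the wrench rubs on the casting. I estimate the torque on the nut at 1.1 to 1.6 N m.
- **Handle jump:** During the first load-up the handle jumped about 1° and the force dropped briefly. I backed off, found the jaws still snug on the nut, and pressed again.

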